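# Lay a pressing plate on the pile in the film-cooling press by touch

### The arm

A 6-joint arm with a two-finger parallel gripper is mounted at the origin on a cart in front of the work surface, level with it; the furniture and walls round the work are solid. World frame = base frame: x ahead of the robot, y to its left, z up, the work surface at z = 0. Lengths are in m, angles in rad, forces in N, time in s.
With the tool pointing down it reaches from about 0.35 to 0.875 m from the base axis. Payload 4.2 kg.
Tool frame: the origin (TCP) lies at the very end of the fingers, on their centre line; the grasp point (between the pads) lies 19 mm behind it; z points along the fingers, y is the direction in which the jaws open and shut (so a half turn about z gives the same grasp; the last joint's range is limited). The gripper opens to 87 mm and grips with 3 to 60 N. Pads are 19 mm wide; open, the fingers measure 117 mm over their backs; the gripper's body (75 mm by 190 mm) begins 51 mm behind the grasp point.
Start: joints at [-1.038, 0.385, 0.008, 0, -1.194, -0.259], TCP at [0.169, -0.602, 0.223] pointing down, gripper open.
Joint ranges: [-3.14, 3.14], [-1.21, 2.06], [-1.07, 1.41], [-3.16, 2.05], [-2.99, -0.16], [-3.1, 3.1]. Speed limits (rad/s): [2.79, 2.79, 3.14, 3.14, 3.14, 3.14].

### API

Orientations are given as a rotation vector (axis times angle).
In Python, from plant import bot, optics, job, finder gives the robot as it stands. The module is installed in compiled form; this text tells all that it offers.
- The arm moves only by the tool send_rows, never from a script. Its argument "rows" is one flat list of numbers, 7 for each row, row after row: the finger opening in mm, from 0 to 87, then the shift along the tool's x, y, z in mm, then the turn, a rotation vector about the tool's x, y, z in degrees. In form: [fingers, x, y, z, wx, wy, wz, fingers, x, y, z, wx, wy, wz, ...]. A call has 1 to 12 rows; each row is the pose to reach, as a shift and turn from the pose measured when the call began, along the tool's axes at that moment; what a row does not reach only later rows make up. A row lasts 1/8 s, in which the tool goes at most 62.5 mm and 10.7 degrees, less where a joint would pass 70% of its speed; a pose out of reach is approached as far as the arm can. A call with a gripper value outside its range is refused whole. The fingers move at their own pace and stop on an object; the grip force is fixed at half the most. Time passes only in rows, so rows that repeat a pose let the fingers close. It gives the time, the measured TCP pose, the force and the opening at its end, in the units of the state.
- bot.observe(): the state, without advancing time (a new reading comes with each control period).
- optics.grab_frame(name): name is "side" or "top" or "wrist"; returns the picture (384x512x3 uint8, blue, green, red); there is no depth.
- optics.camera_params(name): a dict with "intrinsics" (3x3 intrinsics, pixels), "rvec" (rotation vector, rad) and "tvec" (3), from world to camera coordinates, as OpenCV has them; the wrist camera has in their place "hand_eye" (4x4, takes a point from camera to tool coordinates, whose origin is the TCP and whose axes are the flange's). Camera axes: x right, y down, z forward; pixel columns grow to the right and rows downward; lengths in m; the calibration is good to about 2 mm. A picture is of the moment at which its call begins: read the wrist's pose just before it. camera_params takes no time and is no camera call.
- job.finish_job(): hands the job in, once; it reports no verdict.
Trained networks look in the newest picture that a camera, given by its name, has taken for a name from the list of things; names that differ only in an ending like _2 or _b are one class to them, and where a whole thing is asked for, a point or a joint stands for the part that bears it (a point fixed in the world has none). Each returns a list of dicts, best first, with "conf" (0 to 1); they miss things now and then, are a little off and sometimes report something else, mostly with a low value. They report only what shows in the picture. A call takes as long as a camera call. They do not tell look-alikes from the thing itself.
- finder.outline_of(camera, target): "mask" (384x512 bool, what is visible of it) and "pixel" ([column, row] in pixels, amid what is visible of it).
- finder.tip_of(camera, target): "pixel" ([column, row] in pixels: a listed point, or the origin of a listed thing).
The state is a dict: "time_s": time; "joints": joint angles; "qvel": joint speeds; "effort": joint torques, N m; "eef_pos": TCP position; "tool_rot": TCP orientation; "force": force on the tool from outside, world axes, zero at the start; "ft_torque": the same for the moment, N m; "grip_width": finger opening in m.
Only numpy, scipy, OpenCV 4.12 (cv2) and the standard library are available. Lean on these libraries where they do the work, as an engineer would, in place of code of your own. Each camera call takes 0.05 s, during which the arm holds its last target.

### The job

The larger of the two bare metal plates standing on edge in the white drying rack belongs on top of the pile in the film-cooling press: take it out, lay it flat on the bench and let go, then take it again by its two long edges. Lower it level between the press's corner guides until you feel it touch the pile, whose height nobody has measured, and only then let it go: it must be neither dropped nor rammed onto the pile, so go slowly between the guides. Last, push the hold-down arm over so that it sinks onto the plate and rests there; leave the smaller plate in the rack and everything else where it is.

Things in the scene. Friction and masses are not known exactly. Their poses are not given: they have to be found in the camera images.
- plate: The larger bare aluminium plate, 86 x 56 x 8 mm, about 0.1 kg, a small dark hole in one corner. Origin at its centre; x = its thickness (8 mm), y = its length (86 mm), z = its width (56 mm). At the start it stands upright on a long edge in the rack (z up), lower edge 12 mm and upper edge 68 mm above the bench.
- small_plate: The smaller plate, 60 x 44 x 8 mm, same metal and axes, standing in the same rack 80 mm from the larger one (the two may be either way round), upper edge 56 mm above the bench. It stays where it is.
- drying_rack: White plastic drying rack, fixed, 150 x 76 mm. The plates stand on its floor, 12 mm above the bench, in 11 mm slots between two rows of teeth (20 to 28 mm either side of its middle line) that reach 33 mm above the bench. Origin under its centre; x runs along the row, as the plates' thickness does.
- press: Film-cooling press, fixed: finned aluminium block 92 (x) x 124 (y) mm, top 30 mm above the bench, a pile of plates in its middle. Four steel corner guides (flared tops 94 mm above the bench) wrap 10 mm round the pile's corners; its long sides (+x, -x) are open for fingers over the middle 66 mm. Hinge bracket at its far (+y) end, 59 to 93 mm from the centre, 99 mm high. Origin under the pile's middle, z up.
- stack_axis (a point): Middle of the pile's place, on the top of the block, 30 mm above the bench: the plate's centre belongs straight above it, with 3 mm of play to the guides on every side. The pile has the large plate's outline, 56 (press x) x 86 mm (press y); its top lies anywhere from 10 to 44 mm above this point and is rigid.
- hold_arm (a joint): Angle of the hold-down arm (rad): 0 = level over the pile, grows as it rises; 1.95 = leaning back on its stop past upright, where it starts. Hinge axis along the press's x at y = 80, z = 88 mm in the press's frame. Damped: pushed over below 1.3, it sinks by itself in 1 to 4 s; a few newtons at its end turn it at a moderate pace. On the plate it rests between -0.3 and 0.25.
- hold_end (a point): Point on the arm's outer face, 76 mm from the hinge, at the foot of a round black knob (26 mm across) that rises 23 mm from it on the side away from the pile. The steel arm is 16 mm wide, 10 mm thick. With the arm up this point is about 160 mm above the bench and the knob points to the press's +y.
- hold_foot (a point): Centre of the underside of the arm's rubber foot (22 mm across), which comes to rest on the middle of the plate, within about 10 mm.
- sample_pot: Small white lidded pot, 37 mm across, 34 mm high, a bystander; origin under its centre.
- vial_a: Glass vial with a white cap, 24 mm across, 56 mm high, a bystander; origin under its centre.
- die_body: Steel cylinder 38 mm across, 36 mm high, a bystander; origin under its centre.
- die_plunger: Steel plunger lying on the bench, 21 x 68 x 21 mm, a bystander; origin under its centre.
- tweezers: Steel tweezers lying on the bench, 11 x 118 x 9 mm, a bystander; origin under their centre.
Mind the look-alikes: they are no part of the job. Leave any brown look-alike of the plate alone.

How it is judged:
By the outcome, as a careful person would: the job done as asked, in the order asked, and still so for the second after the job is handed in, with the robot touching nothing.
It also fails if it takes over 61 s, if anything falls off the work surface, if the arm or the gripper's body presses on something with over 40 N, if the wrist force passes 120 N, or if a joint passes its speed limit or range.

## Working session

There is one attempt and no reset: what is moved stays moved. The work goes in short steps, Python scripts to look and compute and a tool call to move; the robot and the scene stay as the last step left them, time stands still between calls to the robot, and variables do not carry over. Pictures are saved under pics/ and viewed, and the job is handed in when it is done.

Besides the shell and the picture viewer there is one more tool, called after "Request:" in YAML: its name, and indented under it one key for each argument. send_rows: Moves the arm, as the interface text tells. Its arguments: {"type":"object","properties":{"rows":{"type":"array"}},"required":["rows"]}

```bash
mkdir -p pics; ls; cat > h.py <<'E'
import numpy as np, cv2
from scipy.spatial.transform import Rotation as R
from plant import bot, optics, job, finder
def cam(name, st=None):
    p=optics.camera_params(name); K=np.array(p["intrinsics"],float)
    if "hand_eye" in p:
        st=st or bot.observe(); T=np.eye(4); T[:3,:3]=R.from_rotvec(st["tool_rot"]).as_matrix(); T[:3,3]=st["eef_pos"]
        W=np.linalg.inv(T@np.array(p["hand_eye"])); return K,W[:3,:3],W[:3,3]
    return K,R.from_rotvec(np.ravel(p["rvec"])).as_matrix(),np.ravel(p["tvec"]).astype(float)
def proj(c,P):
    K,r,t=c; q=(np.atleast_2d(P)@r.T+t)@K.T; return q[:,:2]/q[:,2:]
def ray(c,px):
    K,r,t=c; d=r.T@np.linalg.solve(K,[px[0],px[1],1.]); return -r.T@t,d
def atz(c,px,z):
    o,d=ray(c,px); return o+d*(z-o[2])/d[2]
def save(n,im): cv2.imwrite("pics/"+n,im)
E
python3 - <<'E'
from h import *
s=bot.observe(); print({k:np.round(v,3) for k,v in s.items()})
for n in ["side","top","wrist"]:
    im=optics.grab_frame(n); save(n+"0.png",im)
    c=cam(n,s); print(n,c[0].round(1).tolist(),(-c[1].T@c[2]).round(3),c[1][2].round(3))
    if n=="wrist": continue
    for t in ["plate","small_plate","drying_rack","press","stack_axis","hold_arm","hold_end","hold_foot"]:
        r=finder.tip_of(n,t) if t!="hold_arm" else finder.outline_of(n,t)
        print(n,t,[(np.round(q["pixel"],1).tolist(),round(q["conf"],2)) for q in r[:3]])
print(bot.observe()["time_s"])
E
```

```text
pics
{'time_s': np.float64(0.0), 'joints': array([-1.038e+00,  3.860e-01,  7.000e-03, -1.000e-03, -1.194e+00,
       -2.590e-01]), 'qvel': array([-0.001, -0.002,  0.   , -0.   , -0.001, -0.002]), 'effort': array([ 2.0000e-03, -3.9067e+01,  1.8741e+01,  4.2200e+00,  1.1000e-02,
       -0.0000e+00]), 'eef_pos': array([ 0.169, -0.601,  0.221]), 'tool_rot': array([ 4.280e-01, -3.112e+00, -3.000e-03]), 'force': array([-0.391,  0.155, -0.472]), 'ft_torque': array([ 0.02 , -0.027, -0.008]), 'grip_width': np.float64(0.087)}
side [[439.0, 0.0, 256.0], [0.0, 439.0, 194.4], [0.0, 0.0, 1.0]] [0.15  0.834 0.778] [ 0.334 -0.728 -0.598]
side plate [([279.7, 297.2], 0.8), ([308.3, 218.8], 0.75), ([300.5, 258.5], 0.69)]
side small_plate [([231.0, 266.2], 0.68)]
side drying_rack [([221.2, 268.4], 0.74)]
side press [([220.0, 269.1], 0.75), ([293.6, 193.1], 0.74)]
side stack_axis [([293.4, 185.9], 0.97)]
side hold_arm [([264.1, 145.3], 0.46)]
side hold_end [([257.0, 141.2], 0.73)]
side hold_foot []
top [[442.7, 0.0, 254.2], [0.0, 442.7, 186.9], [0.0, 0.0, 1.0]] [0.254 0.012 1.477] [ 0.184  0.005 -0.983]
top plate [([270.9, 229.1], 0.53), ([200.2, 172.6], 0.47), ([186.1, 235.4], 0.44)]
top small_plate [([195.6, 196.8], 0.55)]
top drying_rack [([201.8, 186.6], 0.78)]
top press [([310.8, 198.8], 0.62), ([196.4, 195.1], 0.21)]
top stack_axis [([311.2, 197.0], 0.59)]
top hold_arm [([307.8, 160.7], 0.56), ([310.9, 193.1], 0.26)]
top hold_end [([312.6, 156.7], 0.53)]
top hold_foot [([310.5, 163.2], 0.6)]
wrist [[332.4, 0.0, 258.4], [0.0, 332.4, 190.9], [0.0, 0.0, 1.0]] [ 0.094 -0.621  0.383] [ 0.269  0.078 -0.96 ]
0.95
```

```bash
python3 - <<'E'
import cv2
for n,(a,b,c,d) in {"side":(120,100,400,340),"top":(140,110,380,280)}.items():
    im=cv2.imread(f"pics/{n}0.png"); cv2.imwrite(f"pics/{n}0c.png",cv2.resize(im[b:d,a:c],None,fx=(800/280 if n=="side" else 3)*0.87,fy=(800/280 if n=="side" else 3)*0.87,interpolation=cv2.INTER_CUBIC))
E
```

```text
(no output)
```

View pics/side0.png

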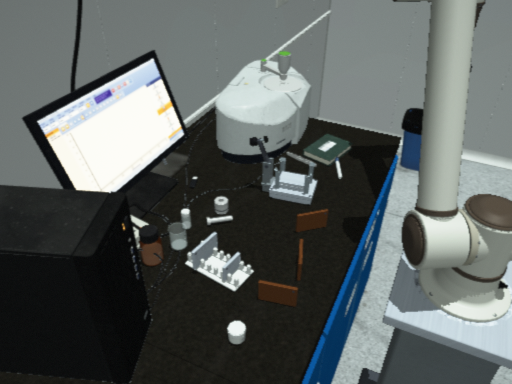

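View pics/top0.png

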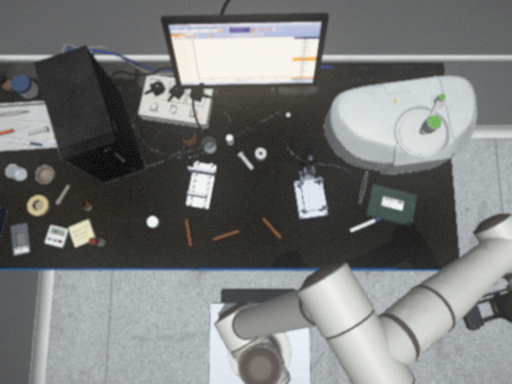

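```bash
true
```

```text
(no output)
```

View pics/side0c.png

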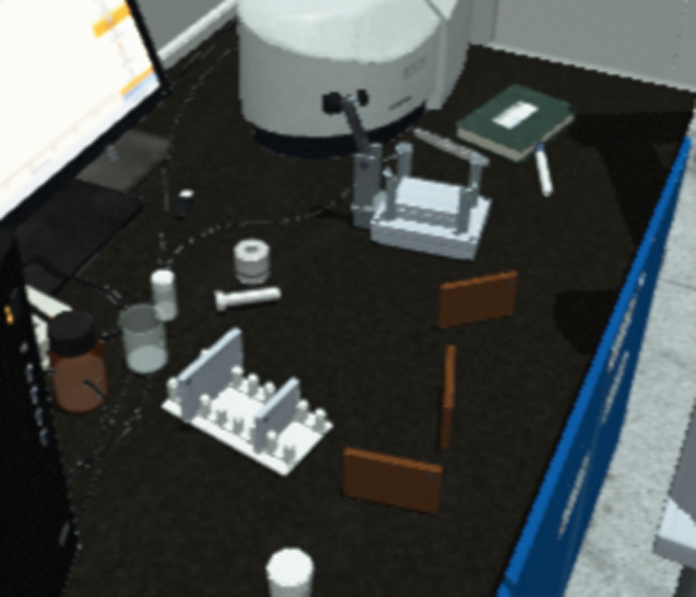

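View pics/top0c.png

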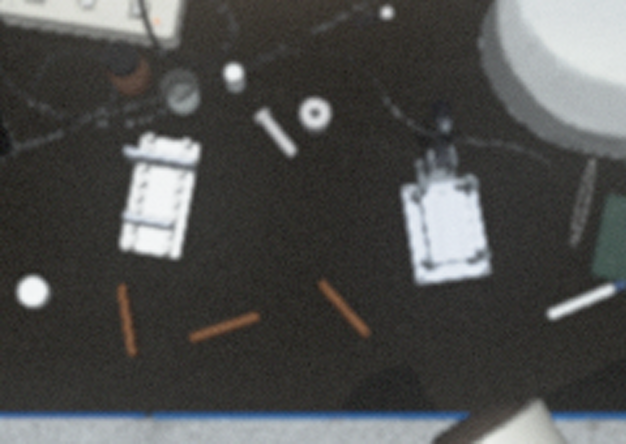

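```bash
python3 - <<'E'
from h import *
ct=cam("top"); cs=cam("side")
def tri(a,b):
    o1,d1=ray(ct,a);o2,d2=ray(cs,b)
    A=np.c_[d1,-d2];k=np.linalg.lstsq(A,o2-o1,rcond=None)[0]
    p,q=o1+k[0]*d1,o2+k[1]*d2
    return ((p+q)/2).round(4),round(np.linalg.norm(p-q)*1e3,1)
print("rack",atz(ct,(201.8,186.6),0).round(3),atz(cs,(221.2,268.4),0).round(3))
print("stack",atz(ct,(311.2,197),.03).round(3),atz(cs,(293.4,185.9),.03).round(3))
print("end",tri((312.6,156.7),(257,141.2)))
# crop coords -> full (top crop: /2.61+140,+110 ; side: /2.486+120,+100)
T=lambda u,v:(u/2.61+140,v/2.61+110); S=lambda u,v:(u/2.4857+120,v/2.4857+100)
for n,px,z in [("big L end",T(126,152),.068),("big R end",T(186,161),.068),("small",T(150,217),.056),("rack fl",T(148,135),.012),("rack fr",T(200,145),.012),("rack nl",T(121,247),.012),("rack nr",T(180,258),.012),
 ("brownA",T(122,290),.05),("brownA2",T(132,352),.05),("brownB",T(190,338),.05),("brownB2",T(258,317),.05),("brownC",T(321,283),.05),("brownC2",T(368,333),.05),("plunger",T(262,114),.02),("plunger2",T(292,154),.02),("die",T(315,113),.036),("vial",T(233,70),.056),("beaker",T(181,90),.05),("bottle",T(127,70),.08)]:
    print(n,atz(ct,px,z).round(3))
for n,px,z in [("press nl",T(418,283),.03),("press nr",T(490,271),.03),("press fl",T(403,186),.03),("press fr",T(477,177),.03)]: print(n,atz(ct,px,z).round(3))
print("bottle",tri(T(127,68),S(72,325)))
print("side: big ends",atz(cs,S(185,387),.068).round(3),atz(cs,S(240,333),.068).round(3),atz(cs,S(258,413),.056).round(3),atz(cs,S(297,382),.056).round(3))
E
```

```text
rack [0.532 0.197 0.   ] [0.533 0.193 0.   ]
stack [ 0.491 -0.17   0.03 ] [ 0.487 -0.163  0.03 ]
end (array([ 0.6011, -0.1606,  0.1511]), np.float64(7.7))
big L end [0.58  0.234 0.068]
big R end [0.568 0.159 0.068]
small [0.499 0.204 0.056]
rack fl [0.616 0.215 0.012]
rack fr [0.602 0.147 0.012]
rack nl [0.468 0.246 0.012]
rack nr [0.454 0.17  0.012]
brownA [0.409 0.237 0.05 ]
brownA2 [0.332 0.222 0.05 ]
brownB [0.349 0.151 0.05 ]
brownB2 [0.375 0.068 0.05 ]
brownC [ 0.418 -0.01   0.05 ]
brownC2 [ 0.356 -0.067  0.05 ]
plunger [0.642 0.066 0.02 ]
plunger2 [0.588 0.027 0.02 ]
die [ 0.639 -0.003  0.036]
vial [0.69  0.102 0.056]
beaker [0.665 0.169 0.05 ]
bottle [0.683 0.234 0.08 ]
press nl [ 0.42  -0.132  0.03 ]
press nr [ 0.435 -0.223  0.03 ]
press fl [ 0.544 -0.115  0.03 ]
press fr [ 0.556 -0.21   0.03 ]
bottle (array([0.6893, 0.2359, 0.0918]), np.float64(15.7))
side: big ends [0.573 0.241 0.068] [0.564 0.155 0.068] [0.504 0.231 0.056] [0.49  0.18  0.056]
```

View pics/wrist0.png

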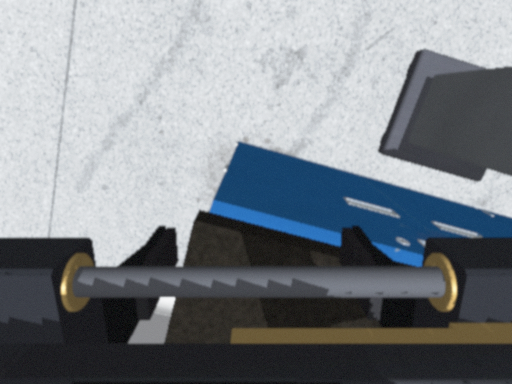

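```bash
cat >> h.py <<'E'
def tool(yaw_x,tilt=0,axis=None):
    """tool pointing down, tool x at world yaw (deg); then tilt about tool x (deg, + about tool x)"""
    a=np.deg2rad(yaw_x); x=np.array([np.cos(a),np.sin(a),0]); z=np.array([0,0,-1.]); y=np.cross(z,x)
    return np.c_[x,y,z]@R.from_euler('x',tilt,degrees=True).as_matrix()
def plan(pos,Rm,st=None):
    st=st or bot.observe(); R0=R.from_rotvec(st["tool_rot"]).as_matrix()
    d=R0.T@(np.array(pos)-st["eef_pos"])*1e3; w=np.rad2deg(R.from_matrix(R0.T@Rm).as_rotvec())
    print("shift",d.round(1),"turn",w.round(2),"rows",max(np.linalg.norm(d)/62.5,np.linalg.norm(w)/10.7).round(1)); return d,w
def pst():
    s=bot.observe(); M=R.from_rotvec(s["tool_rot"]).as_matrix()
    print("t",round(float(s["time_s"]),2),"pos",np.round(s["eef_pos"],4),"yawx",np.rad2deg(np.arctan2(M[1,0],M[0,0])).round(2),"z",M[:,2].round(3),"F",np.round(s["force"],2),"M",np.round(s["ft_torque"],2),"w",round(float(s["grip_width"])*1e3,1)); return s
E
python3 - <<'E'
from h import *
pst(); plan([.57,-.155,.26],tool(187)); plan([.585,.27,.22],tool(260))
E
```

```text
t 0.95 pos [ 0.169  -0.6017  0.2226] yawx -164.31 z [ 0. -0. -1.] F [ 0.66 -0.11  0.15] M [-0.01 -0.01 -0.  ] w 87.0
shift [-506.8  321.6  -37.4] turn [-0.    0.    8.69] rows 9.6
shift [-636.2  726.8    2.5] turn [ -0.     0.   -64.31] rows 15.5
```

Request:
send_rows:
  rows: [40, -60, 40, -58, 0, 0, 0, 40, -507, 322, -58, 0, 0, 9, 40, -507, 322, -58, 0, 0, 9, 40, -507, 322, -58, 0, 0, 9, 40, -507, 322, -58, 0, 0, 9, 40, -507, 322, -58, 0, 0, 9, 40, -507, 322, -58, 0, 0, 9, 40, -507, 322, -58, 0, 0, 9, 40, -507, 322, -58, 0, 0, 9, 40, -507, 322, -58, 0, 0, 9, 40, -507, 322, -58, 0, 0, 9, 40, -507, 322, -58, 0, 0, 9]

```text
time_s: 2.45
eef_pos: [0.5698, -0.1545, 0.2803]
tool_rot: [0.184, -3.135, 0.0]
force: [-0.4, -0.5, 0.4]
grip_width: 0.0403
```

```bash
python3 - <<'E'
from h import *
s=pst(); s=bot.observe(); im=optics.grab_frame("wrist"); save("w1.png",im); np.save("w1.npy",np.r_[s["eef_pos"],s["tool_rot"]])
c=cam("wrist",s)
for t in ["stack_axis","press","hold_end","hold_foot"]:
    r=finder.tip_of("wrist",t); print(t,[(np.round(q["pixel"],1).tolist(),round(q["conf"],2)) for q in r[:2]])
    if r and t in("stack_axis","press"): print(atz(c,r[0]["pixel"],.03 if t[0]=="s" else 0).round(4))
plan([.585,.27,.22],tool(260))
E
```

```text
t 2.45 pos [ 0.5698 -0.1545  0.2803] yawx -173.29 z [-0.001 -0.    -1.   ] F [-0.37 -0.5   0.43] M [-0.05  0.   -0.01] w 40.3
stack_axis [([256.5, 93.6], 0.75)]
[ 0.4922 -0.1644  0.03  ]
press [([254.7, 90.2], 0.66)]
[ 0.4883 -0.1673  0.    ]
hold_end [([257.9, 218.3], 0.62)]
hold_foot [([251.9, 195.8], 0.76)]
shift [-64.3 420.9  60.9] turn [-2.00e-02  2.00e-02 -7.34e+01] rows 6.9
```

View pics/w1.png

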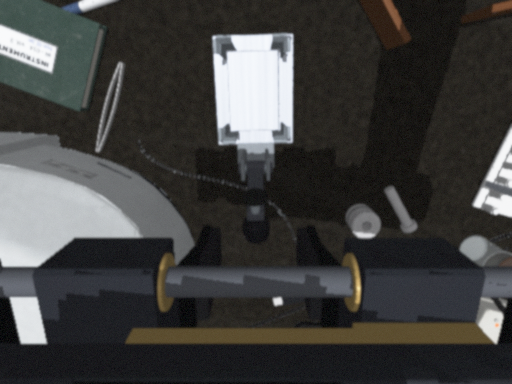

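Request:
send_rows:
  rows: [40, -64, 421, 61, 0, 0, -73.4, 40, -64, 421, 61, 0, 0, -73.4, 40, -64, 421, 61, 0, 0, -73.4, 40, -64, 421, 61, 0, 0, -73.4, 40, -64, 421, 61, 0, 0, -73.4, 40, -64, 421, 61, 0, 0, -73.4, 40, -64, 421, 61, 0, 0, -73.4, 40, -64, 421, 61, 0, 0, -73.4, 40, -64, 421, 61, 0, 0, -73.4]

```text
time_s: 3.82
eef_pos: [0.5847, 0.2692, 0.22]
tool_rot: [2.018, -2.408, 0.001]
force: [-0.1, -0.2, -0.7]
grip_width: 0.04
```

```bash
python3 - <<'E'
from h import *
s=pst(); s=bot.observe(); im=optics.grab_frame("wrist"); save("w2.png",im); np.save("w2.npy",np.r_[s["eef_pos"],s["tool_rot"]])
c=cam("wrist",s)
for t in ["plate","small_plate","drying_rack"]:
    r=finder.tip_of("wrist",t); print(t,[(np.round(q["pixel"],1).tolist(),round(q["conf"],2),atz(c,q["pixel"],{"plate":.04,"small_plate":.034}.get(t,0)).round(4)) for q in r[:2]])
im1=cv2.imread("pics/w1.png"); save("w1c.png",cv2.resize(im1[20:170,190:320],None,fx=4.,fy=4.,interpolation=cv2.INTER_CUBIC))
E
```

```text
t 3.83 pos [0.5847 0.2692 0.22  ] yawx -100.07 z [ 0. -0. -1.] F [-0.06 -0.17 -0.73] M [ 0.01  0.15 -0.05] w 40.0
plate [([251.8, 94.7], 0.85, array([0.5768, 0.1945, 0.04  ])), ([452.7, 91.0], 0.64, array([0.3815, 0.2257, 0.04  ]))]
small_plate [([332.2, 95.4], 0.65, array([0.4975, 0.2093, 0.034 ]))]
drying_rack [([286.1, 90.3], 0.83, array([0.5396, 0.1965, 0.    ]))]
```

View pics/w2.png

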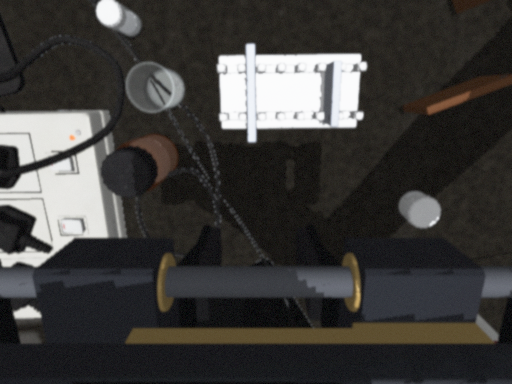

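View pics/w1c.png

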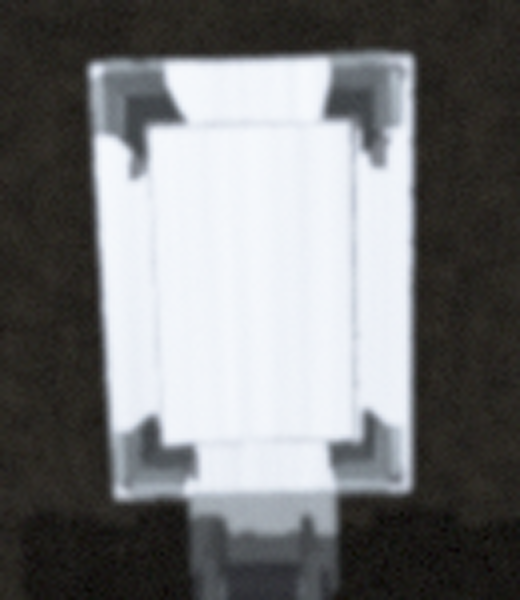

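```bash
cat > fit.py <<'E'
from h import *
from scipy.optimize import least_squares
def load(n):
    v=np.load(n); return cam("wrist",{"eef_pos":v[:3],"tool_rot":v[3:]})
def rect(c,px,L,W,z0,fitz=False,x0=(0.5,0,0)):
    # L along local y, W along local x; corners order: local (-x?,...) given by sign list
    sg=np.array([(-1,-1),(1,-1),(1,1),(-1,1)])
    def f(p):
        a=p[2]; ex=np.array([np.cos(a),np.sin(a)]); ey=np.array([-np.sin(a),np.cos(a)])
        P=np.array([np.r_[p[:2]+s[0]*W/2*ex+s[1]*L/2*ey, p[3] if fitz else z0] for s in sg])
        return (proj(c,P)-px).ravel()
    r=least_squares(f,list(x0)+([z0] if fitz else [])); return r.x,np.abs(r.fun).max()
E
python3 - <<'E'
from fit import *
c=load("w1.npy"); F=lambda u,v:(u/4+190-.4,v/4+20-.4)
# press x = world -y ; press y = world +x. image top=world -x(near), image right = world +y?
for q in [(92,62),(412,57),(410,490),(117,495)]: print(atz(c,F(*q),.03).round(4))
# press near end (-y) is image top; -x_press = +world y
blk=[F(412,57),F(92,62),F(117,495),F(410,490)]
x,e=rect(c,np.array(blk),.124,.092,.03,x0=(.49,-.165,-1.45)); print("block",x[:2].round(4),np.rad2deg(x[2]),e)
x,e=rect(c,np.array(blk),.124,.092,.03,True,x0=(.49,-.165,-1.45)); print("blockz",x.round(4),np.rad2deg(x[2]),e)
pil=[F(352,122),F(150,122),F(163,442),F(358,440)]
x,e=rect(c,np.array(pil),.086,.056,.05,True,x0=(.49,-.165,-1.45)); print("pile",x.round(4),np.rad2deg(x[2]),e)
c=load("w2.npy")
for q in [(246.5,43.5),(255,43.5),(246,142),(256,142)]: print(atz(c,q,.068).round(4))
im=cv2.imread("pics/w2.png"); save("w2c.png",cv2.resize(im[30:150,205:375],None,fx=4.5,fy=4.5,interpolation=cv2.INTER_CUBIC))
E
```

```text
[ 0.4369 -0.2212  0.03  ]
[ 0.425  -0.1312  0.03  ]
[ 0.5465 -0.114   0.03  ]
[ 0.5586 -0.2039  0.03  ]
block [ 0.4918 -0.1676] -82.1102673573557 0.7446877888589825
blockz [ 0.4917 -0.1676 -1.4331  0.0255] -82.10989215905683 0.34226966224127153
pile [ 0.4922 -0.1679 -1.4341  0.0505] -82.16557355290759 0.6600212700970474
[0.5731 0.1516 0.068 ]
[0.5658 0.1529 0.068 ]
[0.5894 0.2357 0.068 ]
[0.5801 0.2373 0.068 ]
```

View pics/w2c.png

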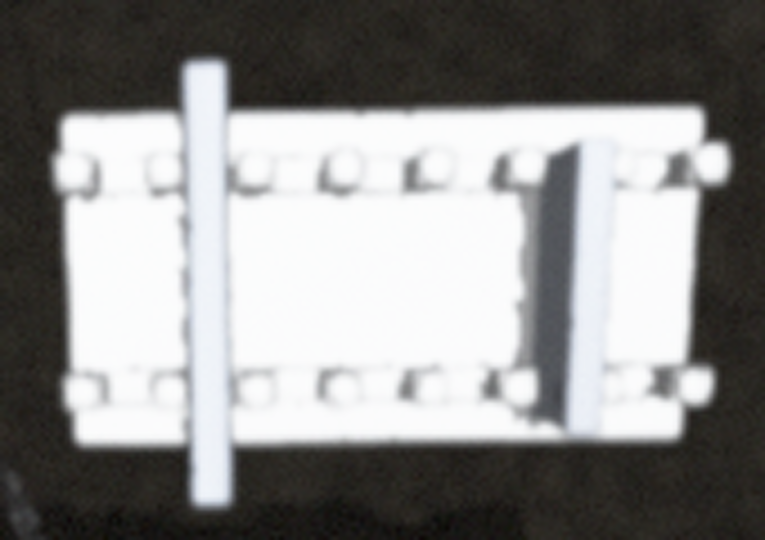

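```bash
python3 - <<'E'
from h import *
plan([.5765,.194,.09],tool(259.6));plan([.5765,.194,.039],tool(259.6))
E
```

```text
shift [ 75.   -4.6 130.5] turn [-0.06  0.04  0.27] rows 2.4
shift [ 75.   -4.6 181.5] turn [-0.06  0.04  0.27] rows 3.1
```

Request:
send_rows:
  rows: [40, 75, -4.6, 100, 0, 0, 0.3, 40, 75, -4.6, 130, 0, 0, 0.3, 40, 75, -4.6, 130, 0, 0, 0.3, 40, 75, -4.6, 155, 0, 0, 0.3, 40, 75, -4.6, 181, 0, 0, 0.3, 40, 75, -4.6, 181, 0, 0, 0.3, 20, 75, -4.6, 181, 0, 0, 0.3, 6, 75, -4.6, 181, 0, 0, 0.3, 6, 75, -4.6, 181, 0, 0, 0.3, 6, 75, -4.6, 181, 0, 0, 0.3]

```text
time_s: 5.28
eef_pos: [0.5767, 0.1942, 0.0401]
tool_rot: [-2.009, 2.412, -0.001]
force: [-0.1, -0.2, 0.5]
grip_width: 0.0098
```

```bash
python3 - <<'E'
from h import *
pst()
im=optics.grab_frame("side"); save("s3.png",cv2.resize(im[220:310,160:280],None,fx=5,fy=5,interpolation=cv2.INTER_CUBIC))
E
```

```text
t 5.28 pos [0.5767 0.1942 0.0401] yawx -100.42 z [ 0.002  0.001 -1.   ] F [-0.12 -0.17  0.51] M [ 0.02  0.08 -0.01] w 9.8
```

View pics/s3.png

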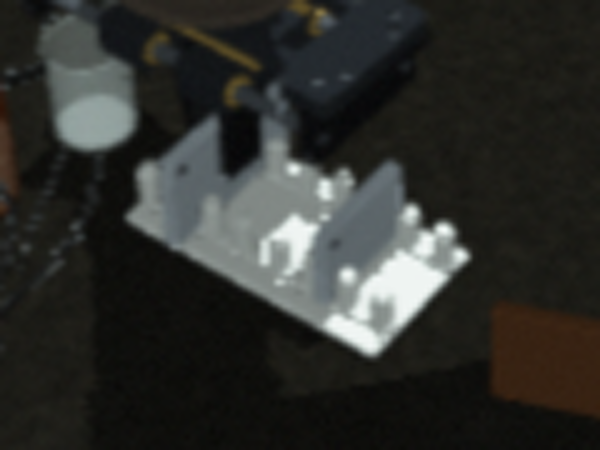

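Request:
send_rows:
  rows: [5, 0, 0, 0, 0, 0, 0, 5, 0, 0, 0, 0, 0, 0, 5, 0, 0, -15, 0, 0, 0, 5, 0, 0, -50, 0, 0, 0, 5, 0, 0, -90, 0, 0, 0, 5, 0, 0, -120, 0, 0, 0, 5, 0, 0, -120, 0, 0, 0]

```text
time_s: 6.2
eef_pos: [0.5773, 0.1948, 0.1632]
tool_rot: [-2.006, 2.408, -0.002]
force: [-0.3, 0.1, -1.2]
grip_width: 0.0081
```

```bash
python3 - <<'E'
from h import *
pst()
plan([.543,.045,.12],tool(270,38)); plan([.543,.045,.035],tool(270,38))
im=optics.grab_frame("side"); save("s4.png",cv2.resize(im[180:310,130:290],None,fx=4.5,fy=4.5,interpolation=cv2.INTER_CUBIC))
E
```

```text
t 6.2 pos [0.5773 0.1948 0.1632] yawx -100.41 z [ 0.006  0.004 -1.   ] F [-0.34  0.14 -1.25] M [ 0.02  0.14 -0.02] w 8.1
shift [153.7   6.9  42.4] turn [ 37.55  -3.21 -10.11] rows 3.6
shift [154.2   7.3 127.4] turn [ 37.55  -3.21 -10.11] rows 3.6
```

View pics/s4.png

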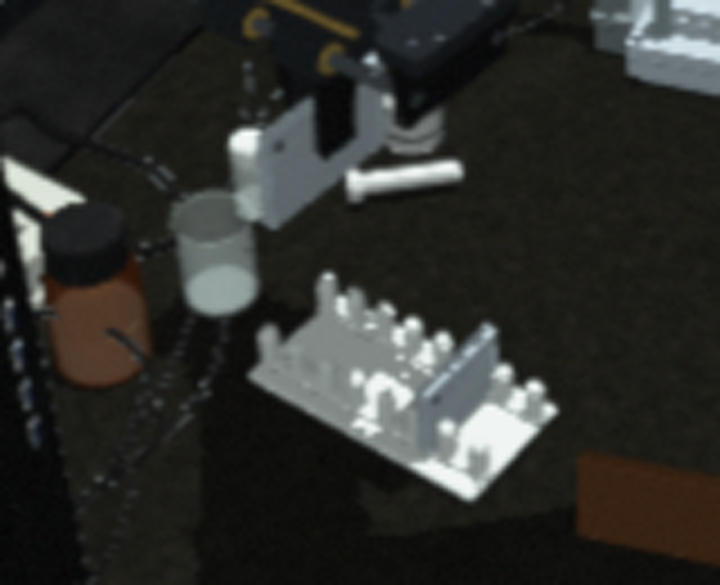

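Request:
send_rows:
  rows: [5, 154, 7, 42, 37.5, -3.2, -10.1, 5, 154, 7, 42, 37.5, -3.2, -10.1, 5, 154, 7, 42, 37.5, -3.2, -10.1, 5, 154, 7, 42, 37.5, -3.2, -10.1, 5, 154, 7, 42, 37.5, -3.2, -10.1, 5, 154, 7, 80, 37.5, -3.2, -10.1, 5, 154, 7, 110, 37.5, -3.2, -10.1, 5, 154, 7, 127, 37.5, -3.2, -10.1, 5, 154, 7, 130, 37.5, -3.2, -10.1]

```text
time_s: 7.38
eef_pos: [0.5618, 0.0978, 0.1588]
tool_rot: [-1.893, 1.944, -0.644]
force: [0.6, -0.3, -0.5]
grip_width: 0.0075
```

```bash
python3 - <<'E'
from h import *
s=pst();print(s["joints"].round(2))
plan(s["eef_pos"]-[0,0,.01],tool(270,38))
im=optics.grab_frame("side"); save("s5.png",cv2.resize(im[150:310,160:320],None,fx=3.7,fy=3.7,interpolation=cv2.INTER_CUBIC))
E
```

```text
t 7.38 pos [0.5618 0.0978 0.1588] yawx -92.62 z [ 0.545 -0.078 -0.835] F [ 0.56 -0.33 -0.52] M [0.28 1.38 0.11] w 7.5
[ 0.12  0.15 -0.93  2.05 -0.16 -2.16]
shift [-0.6  5.5  8.4] turn [ 4.87 -4.46 -0.02] rows 0.6
```

View pics/s5.png

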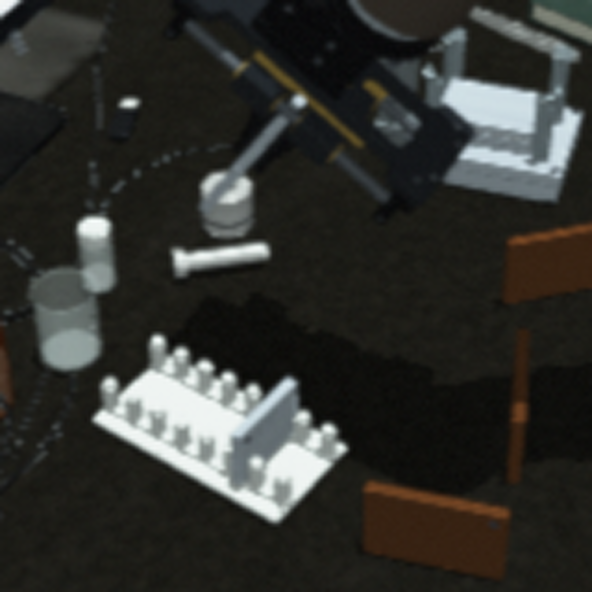

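```bash
python3 - <<'E'
from h import *
plan([.52,.06,.18],tool(265,0)); 
E
```

```text
shift [ 42.6  22.2 -37.2] turn [-33.2   -2.78   3.67] rows 3.1
```

Request:
send_rows:
  rows: [5, 10, 6, -10, -8, -0.7, 1, 5, 21, 11, -18, -16, -1.4, 2, 5, 32, 17, -28, -25, -2, 3, 5, 42, 22, -37, -33, -2.8, 3.7, 5, 42, 22, -37, -33, -2.8, 3.7, 5, 42, 22, -37, -33, -2.8, 3.7, 5, 42, 22, -37, -33, -2.8, 3.7]

```text
time_s: 8.3
eef_pos: [0.5172, 0.0625, 0.1792]
tool_rot: [-2.081, 2.268, -0.167]
force: [1.1, -2.7, -1.2]
grip_width: 0.008
```

```bash
python3 - <<'E'
from h import *
s=pst();print(s["joints"].round(2))
th=np.deg2rad(35); E=np.array([.43,.055,.004*np.sin(th)]); tcp=E+.028*np.array([np.sin(th),0,np.cos(th)]); print(tcp)
plan(tcp+[0,0,.1],tool(270,-35));plan(tcp+[0,0,.010],tool(270,-35))
E
```

```text
t 8.3 pos [0.5172 0.0625 0.1792] yawx -95.01 z [ 0.117 -0.04  -0.992] F [ 1.05 -2.68 -1.19] M [-0.39  0.23 -0.04] w 8.0
[ 0.49  0.19 -0.43  0.12 -0.86 -0.64]
[0.44606014 0.055      0.02523056]
shift [12.1 76.2 45.5] turn [-41.77  -0.44  -5.39] rows 3.9
shift [  9.4  87.  134.9] turn [-41.77  -0.44  -5.39] rows 3.9
```

Request:
send_rows:
  rows: [5, 12, 76, 45, -41.8, -0.4, -5.4, 5, 12, 76, 45, -41.8, -0.4, -5.4, 5, 12, 76, 45, -41.8, -0.4, -5.4, 5, 12, 76, 45, -41.8, -0.4, -5.4, 5, 12, 76, 45, -41.8, -0.4, -5.4, 5, 12, 76, 45, -41.8, -0.4, -5.4, 5, 12, 76, 45, -41.8, -0.4, -5.4]

```text
time_s: 9.18
eef_pos: [0.4458, 0.0556, 0.127]
tool_rot: [1.876, -1.872, -0.588]
force: [0.3, -0.1, -0.6]
grip_width: 0.0075
```

```bash
python3 - <<'E'
from h import *
s=pst();print(s["joints"].round(2))
tcp=np.array([.446,.055,.0252])
plan(tcp+[0,0,.012],tool(270,-35));plan(tcp+[0,0,-.004],tool(270,-35))
im=optics.grab_frame("side"); save("s6.png",cv2.resize(im[150:310,160:320],None,fx=3.7,fy=3.7,interpolation=cv2.INTER_CUBIC))
E
```

```text
t 9.18 pos [0.4458 0.0556 0.127 ] yawx -89.88 z [-0.572 -0.001 -0.82 ] F [ 0.25 -0.09 -0.64] M [ 0.02 -1.3   0.1 ] w 7.5
[ 0.34  0.52 -0.11 -0.19 -1.52 -0.27]
shift [  0.6 -51.5  73.5] turn [-0.12 -0.06  0.11] rows 1.4
shift [  0.6 -60.7  86.6] turn [-0.12 -0.06  0.11] rows 1.7
```

View pics/s6.png

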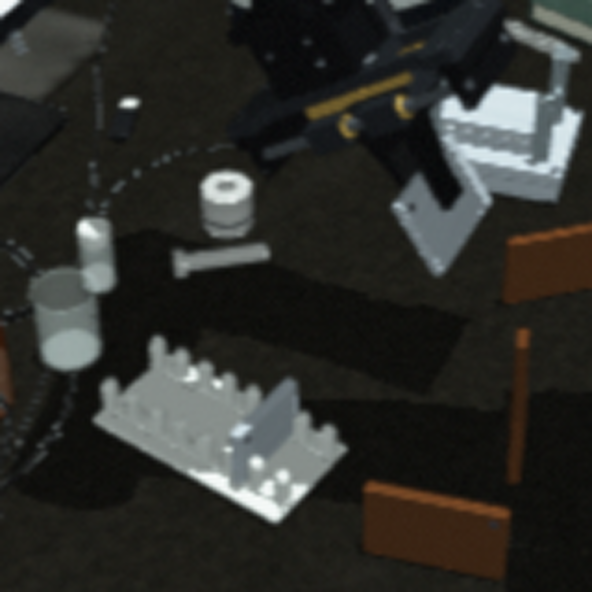

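```bash
python3 - <<'E'
from h import *
s=bot.observe(); M=R.from_rotvec(s["tool_rot"]).as_matrix(); c=cam("side")
tw=lambda p:(proj(c,p)-[160,150])*3.7
for x,z in [(-43,28),(43,28),(43,-28),(-43,-28)]:
    print(x,z,tw(s["eef_pos"]+M@(np.array([x,0,z])*1e-3)).round(0))
E
```

```text
-43 28 [[435. 277.]]
43 28 [[485. 202.]]
43 -28 [[444. 134.]]
-43 -28 [[391. 206.]]
```

Request:
send_rows:
  rows: [5, 0.6, -25, 36, 0, 0, 0, 5, 0.6, -45, 64, 0, 0, 0, 5, 0.6, -51, 73, 0, 0, 0, 5, 0.6, -54, 77, 0, 0, 0, 5, 0.6, -56, 80, 0, 0, 0, 5, 0.6, -57.2, 81.7, 0, 0, 0]

```text
time_s: 9.98
eef_pos: [0.4466, 0.0551, 0.0281]
tool_rot: [1.877, -1.873, -0.587]
force: [0.3, -0.3, -1.7]
grip_width: 0.0076
```

```bash
python3 - <<'E'
from h import *
s=pst(); plan([.446,.055,.0245],tool(270,-35))
E
```

```text
t 9.97 pos [0.4466 0.0551 0.0281] yawx -89.89 z [-0.57  -0.    -0.822] F [ 0.35 -0.26 -1.72] M [ 0.01 -1.32  0.02] w 7.6
shift [ 0.1 -1.6  3.3] turn [-0.24 -0.02  0.12] rows 0.1
```

Request:
send_rows:
  rows: [5, 0, -0.6, 0.9, 0, 0, 0, 5, 0, -1.1, 1.7, 0, 0, 0, 5, 0, -1.7, 2.5, 0, 0, 0, 5, 0, -2.2, 3.2, 0, 0, 0, 5, 0, -2.2, 3.2, 0, 0, 0]

```text
time_s: 10.6
eef_pos: [0.4467, 0.0551, 0.025]
tool_rot: [1.878, -1.872, -0.587]
force: [1.1, 0.3, 5.4]
grip_width: 0.008
```

```bash
python3 - <<'E'
from h import *
s=pst()
E
```

```text
t 10.6 pos [0.4467 0.0551 0.025 ] yawx -89.85 z [-0.57  -0.001 -0.821] F [1.06 0.28 5.38] M [ 0.17 -0.24 -0.21] w 8.0
```

Request:
send_rows:
  rows: [12, 0, 0, 0, 0, 0, 0, 16, 0, 0, 0, 0, 0, 0, 22, 0, 0, 0, 0, 0, 0, 28, 0, 0, 0, 0, 0, 0, 34, 0, 0, 0, 0, 0, 0, 40, 0, 0, 0, 0, 0, 0, 42, 0, 0, 0, 0, 0, 0]

```text
time_s: 11.48
eef_pos: [0.4467, 0.0551, 0.025]
tool_rot: [1.878, -1.872, -0.587]
force: [-0.2, -0.1, 0.0]
grip_width: 0.0403
```

```bash
python3 - <<'E'
from h import *
pst()
im=optics.grab_frame("side"); save("s7.png",cv2.resize(im[150:260,220:330],None,fx=5,fy=5,interpolation=cv2.INTER_CUBIC))
E
```

```text
t 11.47 pos [0.4467 0.0551 0.025 ] yawx -89.85 z [-0.57  -0.001 -0.821] F [-0.15 -0.08  0.04] M [-0.04 -1.16  0.  ] w 40.3
```

View pics/s7.png

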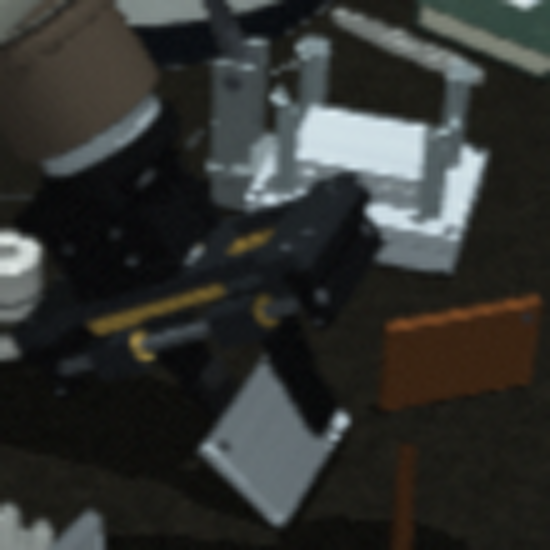

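Request:
send_rows:
  rows: [42, 0, 0, -6, 0, 0, 0, 42, 0, 0, -12, 0, 0, 0, 42, 0, 0, -20, 0, 0, 0, 42, 0, 0, -30, 0, 0, 0, 42, 0, 0, -45, 0, 0, 0, 42, 0, 0, -75, 0, 0, 0, 42, 0, 0, -110, 0, 0, 0, 42, 0, 0, -110, 0, 0, 0]

```text
time_s: 12.52
eef_pos: [0.5122, 0.0554, 0.1176]
tool_rot: [1.883, -1.876, -0.583]
force: [-0.3, 0.1, -0.8]
grip_width: 0.0422
```

```bash
python3 - <<'E'
from h import *
pst()
im=optics.grab_frame("side"); save("s8.png",cv2.resize(im[150:260,220:330],None,fx=5,fy=5,interpolation=cv2.INTER_CUBIC))
plan([.46,.14,.22],tool(270))
E
```

```text
t 12.53 pos [0.5122 0.0554 0.1176] yawx -89.85 z [-0.565  0.    -0.825] F [-0.29  0.09 -0.85] M [ 0.06 -1.09  0.05] w 42.2
shift [-84.9 100.1 -56.7] turn [34.63  0.07  0.15] rows 3.2
```

View pics/s8.png

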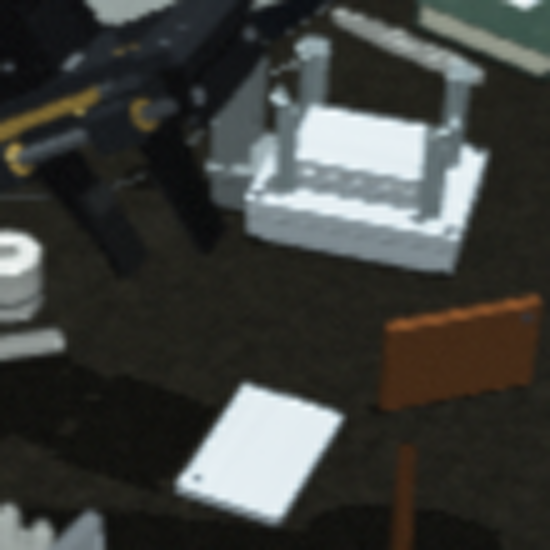

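Request:
send_rows:
  rows: [87, -85, 100, -40, 34.6, 0, 0, 87, -85, 100, -40, 34.6, 0, 0, 87, -85, 100, -40, 34.6, 0, 0, 87, -85, 100, -40, 34.6, 0, 0, 87, -85, 100, -40, 34.6, 0, 0, 87, -85, 100, -40, 34.6, 0, 0]

```text
time_s: 13.32
eef_pos: [0.4506, 0.14, 0.2056]
tool_rot: [2.223, -2.219, -0.004]
force: [-0.2, 0.2, -0.0]
grip_width: 0.086
```

```bash
python3 - <<'E'
from h import *
pst()
s=bot.observe(); im=optics.grab_frame("wrist"); save("w9.png",im); np.save("w9.npy",np.r_[s["eef_pos"],s["tool_rot"]])
g=cv2.cvtColor(im,cv2.COLOR_BGR2GRAY)
for r in finder.outline_of("wrist","plate")[:3]:
    m=r["mask"].astype(np.uint8); print(r["pixel"],r["conf"],m.sum())
    if abs(r["pixel"][0]-256)<90:
        q=cv2.minAreaRect(cv2.findNonZero(m)); print(cv2.boxPoints(q).round(1).tolist())
        c=cam("wrist",s); print([atz(c,p,.008).round(4).tolist() for p in cv2.boxPoints(q)], atz(c,r["pixel"],.008))
E
```

```text
t 13.32 pos [0.4506 0.14   0.2056] yawx -89.9 z [-0.002  0.001 -1.   ] F [-0.21  0.21 -0.04] M [ 0.05  0.1  -0.01] w 86.0
[343.0, 138.4] 0.94 1544
[[321.5, 99.69999694824219], [339.79998779296875, 94.69999694824219], [363.79998779296875, 183.6999969482422], [345.3999938964844, 188.60000610351562]]
[[0.3835, 0.0705, 0.008], [0.3648, 0.0655, 0.008], [0.3312, 0.1612, 0.008], [0.3513, 0.167, 0.008]] [0.35815628 0.11069296 0.008     ]
[248.9, 82.1] 0.91 4730
[[219.0, 39.0], [276.0, 39.0], [276.0, 126.0], [219.0, 126.0]]
[[0.4885, 0.0126, 0.008], [0.4319, 0.0125, 0.008], [0.4305, 0.0976, 0.008], [0.4912, 0.0977, 0.008]] [0.45908407 0.05321484 0.008     ]
[315.4, 248.4] 0.59 1387
[[286.5, 240.10000610351562], [338.1000061035156, 232.0], [342.6000061035156, 260.5], [291.0, 268.6000061035156]]
[[0.4159, 0.2301, 0.008], [0.356, 0.2197, 0.008], [0.348, 0.2567, 0.008], [0.4095, 0.2676, 0.008]] [0.38140357 0.24077219 0.008     ]
```

View pics/w9.png

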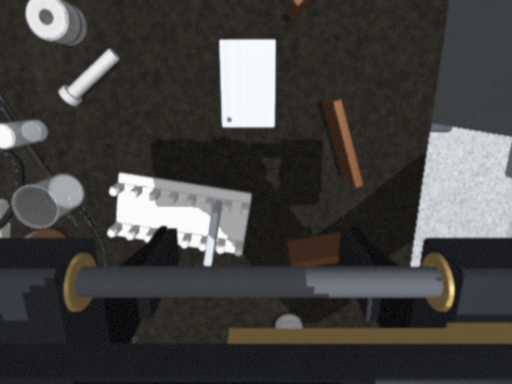

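```bash
python3 - <<'E'
from fit import *
im=cv2.imread("pics/w9.png"); g=cv2.cvtColor(im,cv2.COLOR_BGR2GRAY)
roi=g[20:140,200:300]; _,b=cv2.threshold(roi,120,255,cv2.THRESH_BINARY)
cn=max(cv2.findContours(b,cv2.RETR_EXTERNAL,cv2.CHAIN_APPROX_NONE)[0],key=cv2.contourArea)
q=cv2.approxPolyDP(cn,5,True)[:,0]+[200,20]; print(q.tolist())
c=load("w9.npy")
q=sorted(q.tolist()); l=sorted(q[:2],key=lambda p:p[1]); r=sorted(q[2:],key=lambda p:p[1])
# image left = +x world ; image top = -y. local (-,-)= right top
px=np.array([r[0],l[0],l[1],r[1]],float)
x,e=rect(c,px,.087,.057,.008,x0=(.46,.055,0)); print(x[:2].round(4),np.rad2deg(x[2]).round(2),e)
x2,e=rect(c,px,.087,.057,.008,True,x0=(.46,.055,0)); print(x2.round(4),e)
s=pst()
for z in (.06,.002): plan([x[0],x[1],z],tool(270+np.rad2deg(x[2])))
E
```

```text
[[220, 39], [222, 126], [273, 127], [275, 40]]
[0.4605 0.0558] -0.6 1.3577777266453097
[ 0.4608  0.0553 -0.0104 -0.0022] 0.6407988327838154
t 13.43 pos [0.4511 0.1399 0.2054] yawx -89.95 z [-0.002  0.001 -1.   ] F [ 0.5  -0.1   0.43] M [ 0.04  0.09 -0.05] w 86.4
shift [ 84.3  -9.7 145.3] turn [0.12 0.07 0.66] rows 2.7
shift [ 84.4  -9.8 203.3] turn [0.12 0.07 0.66] rows 3.5
```

Request:
send_rows:
  rows: [87, 84.3, -9.7, 60, 0, 0, 0.7, 87, 84.3, -9.7, 120, 0, 0, 0.7, 87, 84.3, -9.7, 160, 0, 0, 0.7, 87, 84.3, -9.7, 180, 0, 0, 0.7, 87, 84.3, -9.7, 192, 0, 0, 0.7, 87, 84.3, -9.7, 199, 0, 0, 0.7, 87, 84.3, -9.7, 203, 0, 0, 0.7, 87, 84.3, -9.7, 203, 0, 0, 0.7]

```text
time_s: 14.42
eef_pos: [0.4609, 0.0562, 0.0029]
tool_rot: [-2.209, 2.233, 0.003]
force: [0.7, 0.5, 0.6]
grip_width: 0.0869
```

```bash
python3 - <<'E'
from h import *
s=pst()
im=optics.grab_frame("side"); save("s10.png",cv2.resize(im[150:260,220:330],None,fx=5,fy=5,interpolation=cv2.INTER_CUBIC))
E
```

```text
t 14.43 pos [0.4609 0.0562 0.0029] yawx -90.63 z [-0.001  0.002 -1.   ] F [0.66 0.47 0.6 ] M [ 0.01  0.08 -0.01] w 86.9
```

View pics/s10.png

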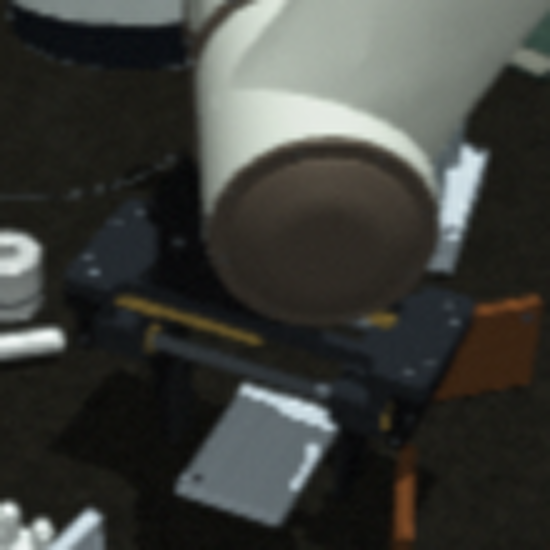

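Request:
send_rows:
  rows: [72, 0, 0, 0.5, 0, 0, 0, 62, 0, 0, 0.5, 0, 0, 0, 54, 0, 0, 0.5, 0, 0, 0, 52, 0, 0, 0.5, 0, 0, 0, 52, 0, 0, 0.5, 0, 0, 0, 52, 0, 0, 0.5, 0, 0, 0, 52, 0, 0, 0.5, 0, 0, 0]

```text
time_s: 15.35
eef_pos: [0.4611, 0.0563, 0.0026]
tool_rot: [-2.209, 2.233, 0.003]
force: [-0.2, 1.1, 2.0]
grip_width: 0.0554
```

```bash
python3 - <<'E'
from h import *
s=pst()
E
```

```text
t 15.35 pos [0.4611 0.0563 0.0026] yawx -90.62 z [-0.     0.002 -1.   ] F [-0.22  1.11  2.  ] M [ 0.09  0.13 -0.06] w 55.4
```

Request:
send_rows:
  rows: [52, 0, 0, -8, 0, 0, 0, 52, 0, 0, -30, 0, 0, 0, 52, 0, 0, -70, 0, 0, 0, 52, 0, 0, -120, 0, 0, 0, 52, 0, 0, -160, 0, 0, 0, 52, 0, 0, -160, 0, 0, 0, 52, 0, 0, -160, 0, 0, 0]

```text
time_s: 16.23
eef_pos: [0.4601, 0.0556, 0.1619]
tool_rot: [2.209, -2.234, -0.005]
force: [-0.8, -0.1, -1.1]
grip_width: 0.0554
```

```bash
python3 - <<'E'
from h import *
s=pst(); plan([.4919,-.1677,.16],tool(187.9))
im=optics.grab_frame("side"); save("s11.png",cv2.resize(im[110:260,200:350],None,fx=4,fy=4,interpolation=cv2.INTER_CUBIC))
E
```

```text
t 16.23 pos [0.4601 0.0556 0.1619] yawx -90.65 z [-0.002  0.002 -1.   ] F [-0.81 -0.1  -1.07] M [-0.04  0.15  0.  ] w 55.4
shift [223.  -34.4   1.4] turn [ 0.18  0.   81.45] rows 7.6
```

View pics/s11.png

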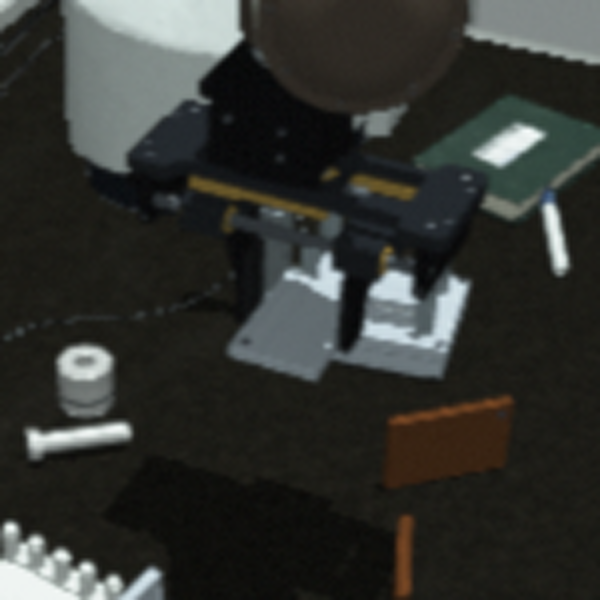

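Request:
send_rows:
  rows: [52, 40, -10, 0, 0, 0, 10, 52, 80, -15, 0, 0, 0, 20.5, 52, 120, -20, 0, 0, 0, 31, 52, 223, -34.4, 1, 0, 0, 81.4, 52, 223, -34.4, 1, 0, 0, 81.4, 52, 223, -34.4, 1, 0, 0, 81.4, 52, 223, -34.4, 1, 0, 0, 81.4, 52, 223, -34.4, 1, 0, 0, 81.4, 52, 223, -34.4, 1, 0, 0, 81.4, 52, 223, -34.4, 1, 0, 0, 81.4, 52, 223, -34.4, 1, 0, 0, 81.4]

```text
time_s: 17.65
eef_pos: [0.4916, -0.1678, 0.1596]
tool_rot: [0.219, -3.13, -0.002]
force: [-0.6, 0.1, -0.4]
grip_width: 0.0553
```

```bash
python3 - <<'E'
from h import *
cs=cam("side")
# expected corners in s11 pose
p=np.array([.4601,.0556,.1619]); M=tool(269.35)
for x,y,z in [(-43,-28,-5.5),(-43,28,-5.5)]:
    print("s11 exp",((proj(cs,p+M@(np.array([x,y,z])*1e-3))-[200,110])*4).round(0), "per mm along x", (proj(cs,p+M@(np.array([x+10,y,z])*1e-3))-proj(cs,p+M@(np.array([x,y,z])*1e-3))).round(2))
s=pst(); print(s["joints"].round(2)); s=bot.observe(); im=optics.grab_frame("side"); save("s12f.png",im); save("s12.png",cv2.resize(im[110:220,230:340],None,fx=5.4,fy=5.4,interpolation=cv2.INTER_CUBIC))
im=optics.grab_frame("wrist"); save("w12.png",im); np.save("w12.npy",np.r_[s["eef_pos"],s["tool_rot"]])
im=optics.grab_frame("top"); save("t12.png",cv2.resize(im[120:250,240:370],None,fx=4.5,fy=4.5,interpolation=cv2.INTER_CUBIC))
E
```

```text
s11 exp [[222. 347.]] per mm along x [[ 1.88 -2.31]]
s11 exp [[310. 373.]] per mm along x [[ 1.75 -2.41]]
t 17.65 pos [ 0.4916 -0.1678  0.1596] yawx -171.98 z [-0.004  0.001 -1.   ] F [-0.59  0.06 -0.42] M [ 0.   -0.08  0.03] w 55.3
[-0.02  0.27 -0.34 -0.   -0.97 -1.41]
```

View pics/s12.png

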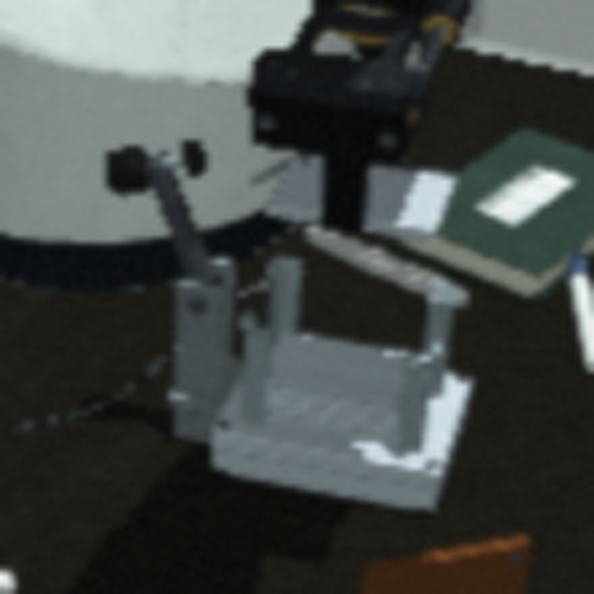

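View pics/w12.png

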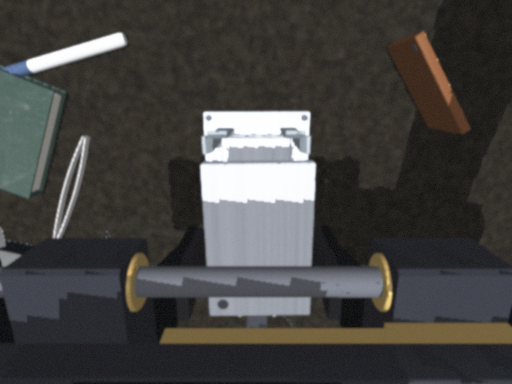

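View pics/t12.png

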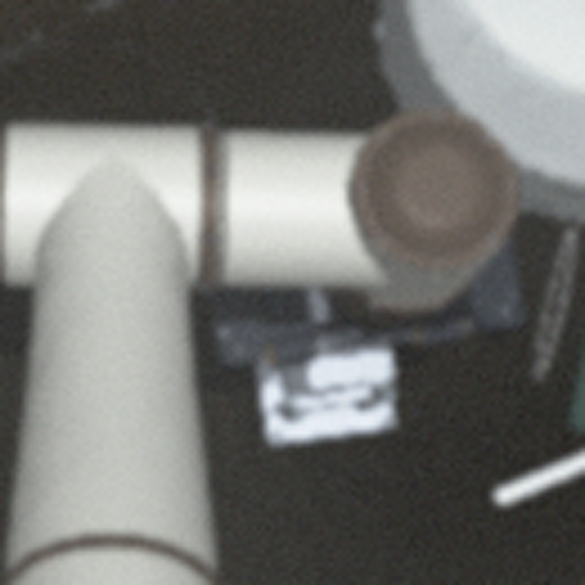

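```bash
python3 - <<'E'
import cv2
im=cv2.imread("pics/w12.png"); cv2.imwrite("pics/w12c.png",cv2.resize(im[100:180,190:325],None,fx=5.9,fy=5.9,interpolation=cv2.INTER_CUBIC)); cv2.imwrite("pics/w12d.png",cv2.resize(im[290:330,190:325],None,fx=5.9,fy=5.9,interpolation=cv2.INTER_CUBIC))
E
```

```text
(no output)
```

View pics/w12c.png

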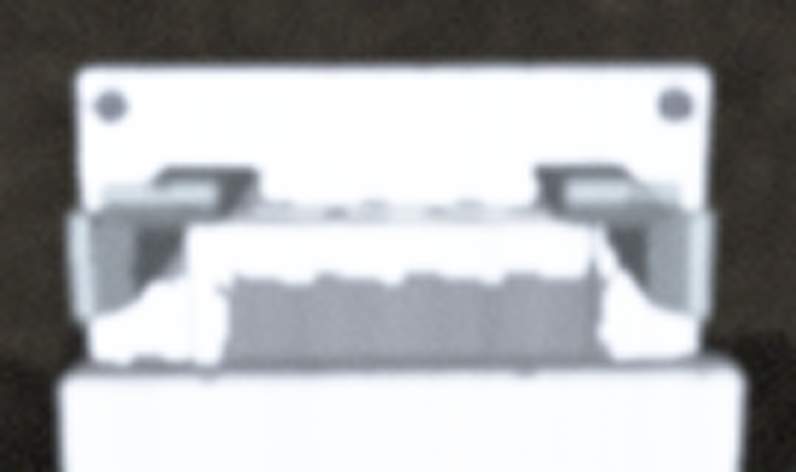

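View pics/w12d.png

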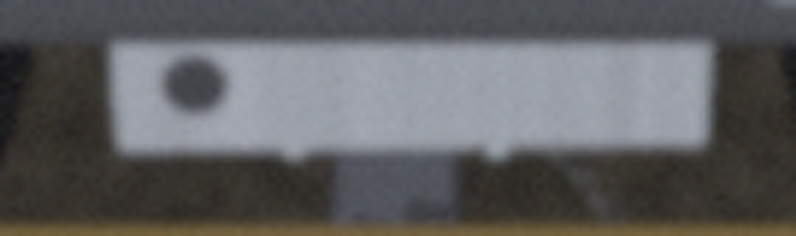

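```bash
python3 - <<'E'
from fit import *
c=load("w12.npy"); v=np.load("w12.npy"); M=R.from_rotvec(v[3:]).as_matrix()
F=lambda u,w:(u/5.9+190-.4,w/5.9+100-.4); D=lambda u,w:(u/5.9+190-.4,w/5.9+290-.4)
loc=lambda P:(M.T@(P-v[:3])*1e3).round(1)
for n,p in [("nl",F(58,369)),("nr",F(747,369)),("fl",D(118,153)),("fr",D(708,149))]:
    P=atz(c,p,v[2]+.0054); print("plate",n,P.round(4),loc(P))
px=np.array([F(747,369),F(58,369),D(118,153),D(708,149)])
x,e=rect(c,px,.086,.056,v[2]+.0054,x0=(.49,-.168,-1.43)); print("plate",x[:2].round(4),np.rad2deg(x[2]),e)
x,e=rect(c,px,.086,.056,v[2]+.0054,True,x0=(.49,-.168,-1.43)); print("plate z",x.round(4),np.rad2deg(x[2]),e)
for n,p in [("bl",F(76,65)),("br",F(713,66))]: P=atz(c,p,.03); print("block",n,P.round(4),loc(P))
for n,p in [("pl",F(186,225)),("pr",F(597,222))]: P=atz(c,p,.0505); print("pile",n,P.round(4),loc(P))
for n,p in [("gl",F(70,212)),("gr",F(716,212)),("gl2",F(72,320)),("gr2",F(711,320))]: P=atz(c,p,.094); print("guide",n,P.round(4),loc(P))
E
```

```text
plate nl [ 0.4494 -0.2007  0.165 ] [ 46.4 -26.7  -5.3]
plate nr [ 0.4417 -0.1454  0.165 ] [46.3 29.1 -5.2]
plate fl [ 0.5338 -0.1874  0.165 ] [-39.1 -25.3  -5.6]
plate fr [ 0.5259 -0.1331  0.165 ] [-38.7  29.5  -5.5]
plate [ 0.4878 -0.1667] -81.51103445564699 1.2118995402773294
plate z [ 0.4884 -0.1666 -1.4226  0.1636] -81.51088884424594 0.7808107893965541
block bl [ 0.4341 -0.2223  0.03  ] [ 64.  -46.2 129.8]
block br [ 0.4215 -0.131   0.03  ] [ 63.8  45.9 130. ]
pile pl [ 0.452  -0.2021  0.0505] [ 43.6 -28.7 109.3]
pile pr [ 0.4438 -0.1463  0.0505] [ 44.   27.8 109.4]
guide gl [ 0.4465 -0.2115  0.094 ] [ 50.5 -37.2  65.8]
guide gr [ 0.4362 -0.1379  0.094 ] [50.5 37.2 65.9]
guide gl2 [ 0.459  -0.2102  0.094 ] [ 38.  -37.5  65.7]
guide gr2 [ 0.4486 -0.1362  0.094 ] [37.9 37.2 65.9]
```

```bash
python3 - <<'E'
from h import *
im=cv2.imread("pics/s12f.png"); a=cv2.resize(im[130:165,272:322],None,fx=15,fy=15,interpolation=cv2.INTER_CUBIC); a=cv2.convertScaleAbs(a,alpha=1.5)
cs=cam("side"); v=np.load("w12.npy"); M=R.from_rotvec(v[3:]).as_matrix()
for d in (0,4):
  for x,y,z in [(-43,28,2.6),(43,28,2.6),(43,28,-5.4),(43,-28,-5.4),(-43,28,-5.4)]:
    q=proj(cs,v[:3]+M@(np.array([x+d,y,z])*1e-3))[0]; q=((q-[272,130]+.5)*15).round().astype(int); print(d,(x,y,z),q)
    cv2.circle(a,tuple(int(k) for k in q),3,(0,0,255) if d else (0,255,0),-1)
for x in (-9.5,9.5):
    for z in (2.6,-5.4): q=proj(cs,v[:3]+M@(np.array([x,28,z])*1e-3))[0]; q=((q-[272,130]+.5)*15).round().astype(int); cv2.circle(a,tuple(int(k) for k in q),3,(255,0,255),-1)
save("s12z.png",a)
E
```

```text
0 (-43, 28, 2.6) [ 93 305]
0 (43, 28, 2.6) [555 380]
0 (43, 28, -5.4) [559 342]
0 (43, -28, -5.4) [620 193]
0 (-43, 28, -5.4) [ 95 267]
4 (-43, 28, 2.6) [114 308]
4 (43, 28, 2.6) [577 384]
4 (43, 28, -5.4) [581 346]
4 (43, -28, -5.4) [641 197]
4 (-43, 28, -5.4) [116 270]
```

View pics/s12z.png

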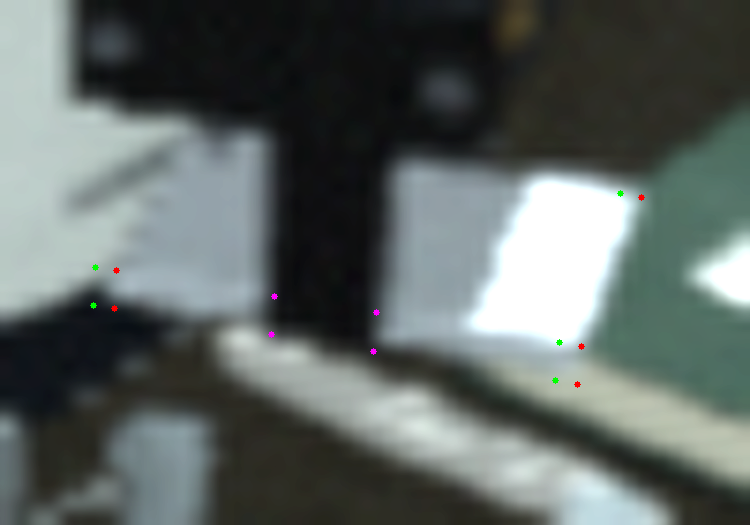

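```bash
python3 - <<'E'
from fit import *
p=optics.camera_params("wrist"); H=np.array(p["hand_eye"]); print(H.round(4).tolist())
K=np.array(p["intrinsics"])
def at(px,d): q=np.linalg.solve(K,[px[0],px[1],1])*d; return (H@np.r_[q,1])[:3]*1e3
for n in ("w1","w9","w12"):
    im=cv2.imread(f"pics/{n}.png"); hsv=cv2.cvtColor(im,cv2.COLOR_BGR2HSV)
    m=((hsv[...,1]>110)&(hsv[...,2]>90)&(hsv[...,0]>12)&(hsv[...,0]<30)).astype(np.uint8); m[:245]=0; m[315:]=0
    k,l,st,ce=cv2.connectedComponentsWithStats(m)
    o=[(ce[i].round(1).tolist(),st[i].tolist()) for i in range(1,k) if st[i][4]>60]; print(n,o)
for u in (257,258,259,260,261,262): print(u,at((u,282),.087).round(2))
E
```

```text
[[-0.0002, -0.9601, -0.2798, 0.0776], [1.0, -0.0003, 0.0003, 0.0014], [-0.0004, -0.2798, 0.9601, -0.1615], [0.0, 0.0, 0.0, 1.0]]
w1 [([161.2, 281.8], [158, 255, 10, 56, 253]), ([355.1, 270.6], [350, 255, 11, 32, 168]), ([356.2, 299.6], [352, 289, 9, 22, 109])]
w9 [([70.6, 282.7], [64, 255, 19, 56, 365]), ([446.3, 283.6], [437, 255, 18, 56, 392])]
w12 [([133.8, 282.1], [126, 254, 22, 58, 537]), ([382.9, 282.3], [370, 254, 22, 57, 539])]
257 [ 30.35   1.08 -84.69]
258 [ 30.35   1.34 -84.69]
259 [ 30.35   1.6  -84.69]
260 [ 30.35   1.86 -84.69]
261 [ 30.35   2.12 -84.69]
262 [ 30.35   2.39 -84.69]
```

```bash
python3 - <<'E'
from fit import *
c=load("w12.npy"); v=np.load("w12.npy"); M=R.from_rotvec(v[3:]).as_matrix()
F=lambda u,w:(u/5.9+190-.4,w/5.9+100-.4)
loc=lambda P:(M.T@(P-v[:3])*1e3).round(1)
for n,p in [("near strip outer l",F(160,182)),("near strip inner l",F(160,206)),("ends",F(104,190)),("ends",F(220,190)),("ends r",F(565,190)),("ends r",F(680,190)),("side",F(70,212)),("side",F(70,320)),("side r",F(713,212)),("side r",F(710,320)),("foot?",F(150,318))]:
    print(n,loc(atz(c,p,.094)),loc(atz(c,p,.05)),loc(atz(c,p,.03)))
im=cv2.imread("pics/w12.png"); cv2.imwrite("pics/w12e.png",cv2.resize(im[108:170,195:245],None,fx=9,fy=9,interpolation=cv2.INTER_CUBIC))
E
```

```text
near strip outer l [ 53.9 -26.7  65.8] [ 49.4 -32.1 109.8] [ 47.3 -34.6 129.8]
near strip inner l [ 51.2 -26.8  65.8] [ 46.1 -32.3 109.8] [ 43.8 -34.7 129.7]
ends [ 53.  -33.2  65.8] [ 48.3 -39.9 109.8] [ 46.1 -42.9 129.7]
ends [ 53.  -19.9  65.8] [ 48.3 -24.  109.8] [ 46.1 -25.8 129.8]
ends r [53.  19.8 65.9] [ 48.3  23.3 109.9] [ 46.1  24.9 129.9]
ends r [53.  33.  65.9] [ 48.2  39.1 109.9] [ 46.1  41.8 129.9]
side [ 50.5 -37.2  65.8] [ 45.3 -44.7 109.7] [ 42.9 -48.  129.7]
side [ 38.  -37.8  65.7] [ 30.3 -45.4 109.7] [ 26.9 -48.8 129.7]
side r [50.5 36.9 65.9] [ 45.3  43.7 109.9] [ 42.9  46.8 129.9]
side r [37.9 37.1 65.9] [ 30.3  43.9 109.8] [ 26.8  47.1 129.8]
foot? [ 38.2 -28.4  65.7] [ 30.6 -34.2 109.7] [ 27.2 -36.8 129.7]
```

View pics/w12e.png

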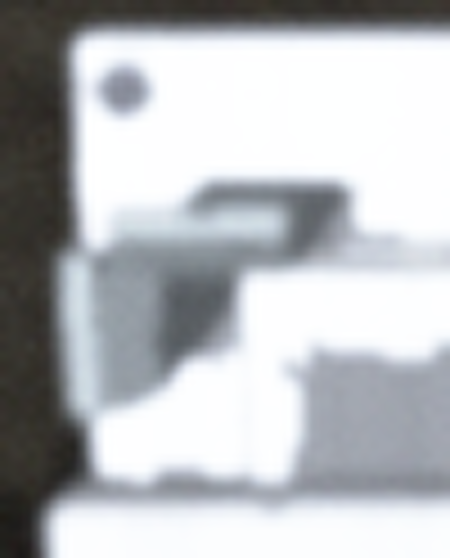

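```bash
python3 - <<'E'
from h import *
s=pst(); M=R.from_rotvec(s["tool_rot"]).as_matrix()
p=s["eef_pos"]+M@np.array([-.0022,-.0016,0]); p[2]=.112; print(p); plan(p,tool(187.9))
E
```

```text
t 17.8 pos [ 0.4918 -0.1678  0.16  ] yawx -172.01 z [-0.003  0.001 -1.   ] F [ 0.45  0.74 -0.64] M [-0.04 -0.02  0.02] w 55.8
[ 0.49417126 -0.1690504   0.112     ]
shift [-2.3 -1.7 48. ] turn [ 0.1  -0.18  0.09] rows 0.8
```

Request:
send_rows:
  rows: [52, -1.5, -1, 15, 0, 0, 0, 52, -2.3, -1.7, 35, 0.1, -0.2, 0, 52, -2.3, -1.7, 48, 0.1, -0.2, 0, 52, -2.3, -1.7, 48, 0.1, -0.2, 0]

```text
time_s: 18.3
eef_pos: [0.4932, -0.169, 0.1105]
tool_rot: [0.219, -3.131, -0.001]
force: [0.2, 0.8, -0.5]
grip_width: 0.0551
```

```bash
python3 - <<'E'
from h import *
s=pst(); s=bot.observe(); im=optics.grab_frame("wrist"); save("w13.png",im); np.save("w13.npy",np.r_[s["eef_pos"],s["tool_rot"]])
save("w13c.png",cv2.resize(im[100:180,190:325],None,fx=5.9,fy=5.9,interpolation=cv2.INTER_CUBIC)); save("w13d.png",cv2.resize(im[290:330,190:325],None,fx=5.9,fy=5.9,interpolation=cv2.INTER_CUBIC))
im=optics.grab_frame("side"); save("s13f.png",im); save("s13.png",cv2.resize(im[110:220,230:340],None,fx=5.4,fy=5.4,interpolation=cv2.INTER_CUBIC))
E
```

```text
t 18.3 pos [ 0.4932 -0.169   0.1105] yawx -172.02 z [-0.003  0.    -1.   ] F [ 0.21  0.81 -0.47] M [ 0.01 -0.01  0.02] w 55.1
```

View pics/w13c.png

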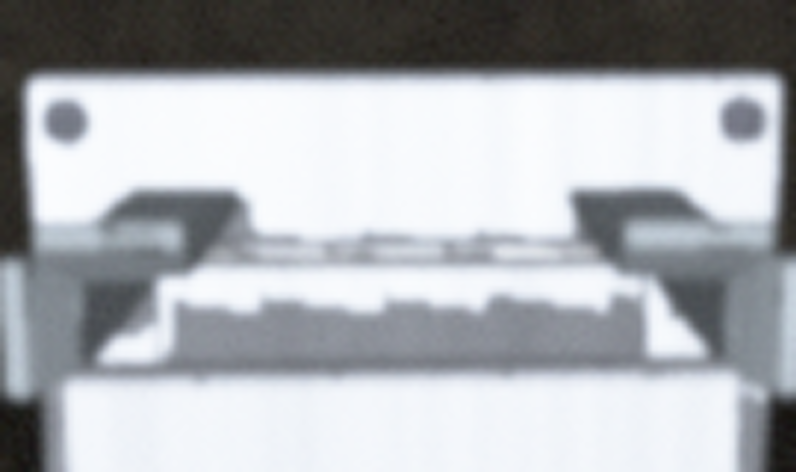

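View pics/w13d.png

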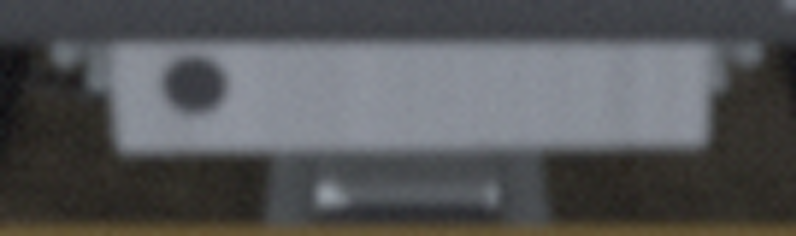

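View pics/s13.png

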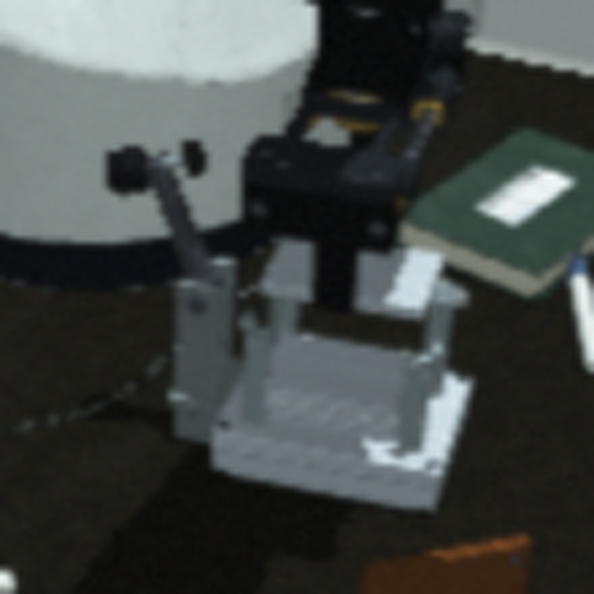

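```bash
python3 - <<'E'
from fit import *
c=load("w13.npy"); v=np.load("w13.npy"); M=R.from_rotvec(v[3:]).as_matrix()
F=lambda u,w:(u/5.9+190-.4,w/5.9+100-.4)
loc=lambda P:(M.T@(P-v[:3])*1e3).round(1)
for n,p in [("near outer l",F(110,220)),("near outer r",F(700,220)),("end l",F(35,235)),("end l",F(183,235)),("end r",F(622,235)),("end r",F(776,235)),("side l",F(5,265)),("side l",F(5,400)),("side r",F(796,400))]:
    print(n,loc(atz(c,p,.094)))
for n,p in [("bl",F(26,75)),("br",F(781,75))]: print("block",n,loc(atz(c,p,.03)))
for n,p in [("pl",F(162,272)),("pr",F(647,272))]: print("pile",n,loc(atz(c,p,.0505)))
for n,p in [("plate",F(58,369)),("plate",F(747,369))]: print(n,loc(atz(c,p,v[2]+.0054)))
im=cv2.imread("pics/w13.png"); cv2.imwrite("pics/w13e.png",cv2.resize(im[105:175,180:335],None,fx=5.1,fy=5.1,interpolation=cv2.INTER_CUBIC))
E
```

```text
near outer l [ 55.7 -25.3  16.7]
near outer r [55.6 28.1 16.7]
end l [ 54.3 -32.1  16.6]
end l [ 54.3 -18.7  16.7]
end r [54.3 21.  16.7]
end r [54.3 35.  16.7]
side l [ 51.6 -35.   16.6]
side l [ 39.1 -35.7  16.6]
side r [39.  37.6 16.6]
block bl [ 65.1 -44.2  80.7]
block br [65.1 46.6 80.7]
pile pl [ 44.5 -26.1  60.1]
pile pr [44.4 28.8 60.2]
plate [ 46.4 -26.7  -5.3]
plate [46.3 29.1 -5.2]
```

View pics/w13e.png

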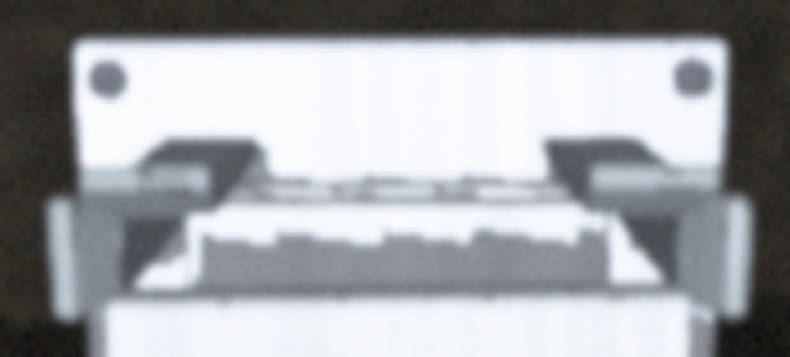

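Request:
send_rows:
  rows: [52, -0.6, -0.3, 5, 0, -0.2, -0.1, 52, -0.6, -0.3, 10, 0, -0.2, -0.1, 52, -0.6, -0.3, 13, 0, -0.2, -0.1, 52, -0.6, -0.3, 15, 0, -0.2, -0.1, 52, -0.6, -0.3, 17, 0, -0.2, -0.1, 52, -0.6, -0.3, 19, 0, -0.2, -0.1, 52, -0.6, -0.3, 21, 0, -0.2, -0.1, 52, -0.6, -0.3, 23, 0, -0.2, -0.1, 52, -0.6, -0.3, 25, 0, -0.2, -0.1]

```text
time_s: 19.52
eef_pos: [0.4952, -0.1694, 0.087]
tool_rot: [-0.222, 3.13, -0.0]
force: [-0.2, -0.6, 0.2]
grip_width: 0.0555
```

```bash
python3 - <<'E'
from h import *
s=pst(); im=optics.grab_frame("wrist"); save("w14.png",cv2.resize(im[100:330,170:345],None,fx=2.6,fy=2.6,interpolation=cv2.INTER_CUBIC))
E
```

```text
t 19.52 pos [ 0.4952 -0.1694  0.087 ] yawx -171.89 z [ 0.004  0.    -1.   ] F [-0.2  -0.56  0.15] M [-0.07  0.01 -0.02] w 55.5
```

View pics/w14.png

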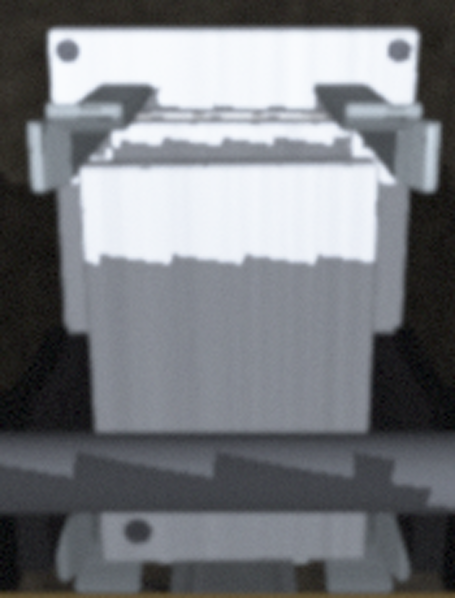

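```bash
python3 - <<'E'
from h import *
s=bot.observe(); im=optics.grab_frame("wrist"); save("w15.png",im); np.save("w15.npy",np.r_[s["eef_pos"],s["tool_rot"]]); pst()
save("w15a.png",cv2.resize(im[125:185,175:340],None,fx=4.8,fy=4.8,interpolation=cv2.INTER_CUBIC)); save("w15b.png",cv2.convertScaleAbs(cv2.resize(im[290:330,175:340],None,fx=4.8,fy=4.8,interpolation=cv2.INTER_CUBIC),alpha=1.5))
im=optics.grab_frame("side"); save("s15.png",cv2.resize(im[130:210,250:330],None,fx=7.4,fy=7.4,interpolation=cv2.INTER_CUBIC))
E
```

```text
t 19.62 pos [ 0.495  -0.1694  0.0868] yawx -171.9 z [ 0.004  0.    -1.   ] F [-0.01 -0.04 -1.31] M [0.01 0.04 0.01] w 55.5
```

View pics/w15a.png

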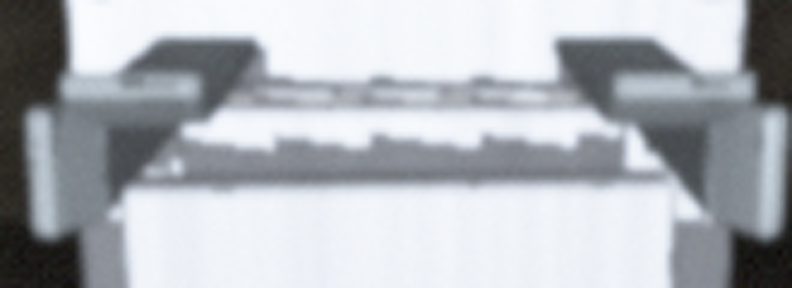

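View pics/w15b.png

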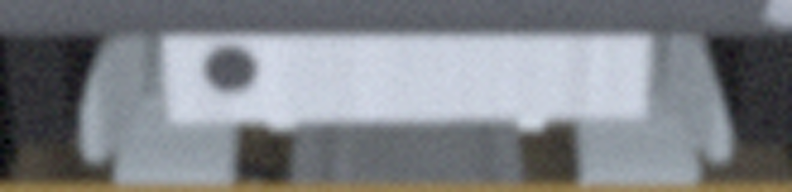

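View pics/s15.png

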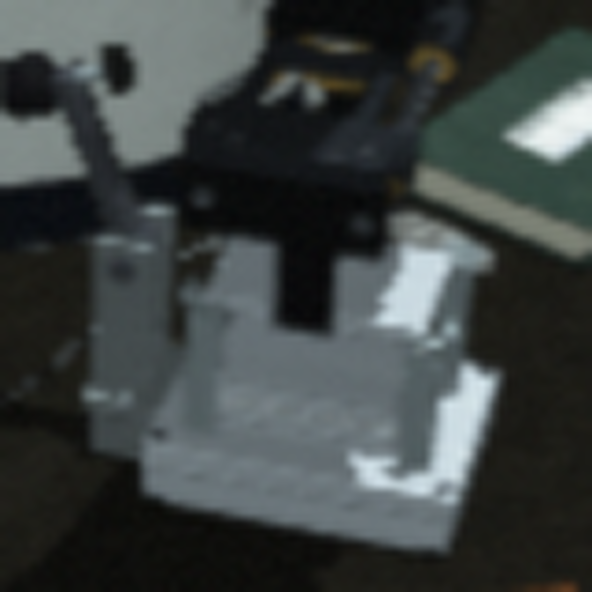

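```bash
python3 - <<'E'
from fit import *
c=load("w15.npy"); v=np.load("w15.npy"); M=R.from_rotvec(v[3:]).as_matrix()
F=lambda u,w:(u/4.8+175-.4,w/4.8+125-.4);B=lambda u,w:(u/4.8+175-.4,w/4.8+290-.4)
loc=lambda P:(M.T@(P-v[:3])*1e3).round(1)
for n,p in [("near outer l",F(130,73)),("near inner r",F(130,97)),("end l",F(62,85)),("end l",F(200,85)),("end r",F(614,85)),("end r",F(755,85)),("side l",F(27,108)),("side l",F(30,240)),("side r",F(785,108)),("side r",F(782,240)),("far sideL end",B(80,100)),("farside L end",B(95,165)),("farside R",B(735,100)),("farR end",B(720,165)),("far flange ends",B(112,180)),("",B(238,180)),("",B(577,180)),("",B(703,180))]:
    print(n,loc(atz(c,p,.094)))
for n,p in [("plate",F(125,184)),("plate",F(674,184)),("far",B(168,122)),("far",B(648,121))]: print(n,loc(atz(c,p,v[2]+.0054)))
E
```

```text
near outer l [ 57.3 -24.7  -7.5]
near inner r [ 55.  -24.8  -7.5]
end l [ 56.1 -31.3  -7.5]
end l [ 56.1 -18.   -7.5]
end r [56.1 21.9 -7.5]
end r [56.1 35.5 -7.5]
side l [ 53.9 -34.9  -7.4]
side l [ 40.8 -35.5  -7.4]
side r [53.9 38.6 -7.5]
side r [40.7 39.1 -7.4]
far sideL end [-34.7 -34.8  -7.1]
farside L end [-43.3 -33.6  -7.1]
farside R [-34.7  38.9  -7.1]
farR end [-43.4  37.7  -7.1]
far flange ends [-45.4 -31.8  -7.1]
 [-45.4 -17.4  -7.1]
 [-45.4  21.5  -7.1]
 [-45.4  35.9  -7.1]
plate [ 46.  -26.1  -5.6]
plate [46.  28.5 -5.6]
far [-39.  -25.4  -5.3]
far [-38.9  29.6  -5.3]
```

```bash
python3 - <<'E'
from h import *
s=pst(); M=R.from_rotvec(s["tool_rot"]).as_matrix()
plan(s["eef_pos"]+M@np.array([.0018,.0003,0]),tool(188.1-.4))
E
```

```text
t 19.68 pos [ 0.4951 -0.1694  0.087 ] yawx -171.9 z [ 0.004  0.    -1.   ] F [ 0.16  0.82 -0.82] M [-0.06 -0.    0.03] w 55.4
shift [ 1.8  0.3 -0. ] turn [-0.02  0.22  0.4 ] rows 0.0
```

Request:
send_rows:
  rows: [52, 0.9, 0.2, 1, 0, 0.1, 0.2, 52, 1.8, 0.3, 3, 0, 0.2, 0.4, 52, 1.8, 0.3, 5, 0, 0.2, 0.4, 52, 1.8, 0.3, 7, 0, 0.2, 0.4, 52, 1.8, 0.3, 9, 0, 0.2, 0.4, 52, 1.8, 0.3, 11, 0, 0.2, 0.4, 52, 1.8, 0.3, 13, 0, 0.2, 0.4, 52, 1.8, 0.3, 15, 0, 0.2, 0.4]

```text
time_s: 20.68
eef_pos: [0.4933, -0.1694, 0.0718]
tool_rot: [-0.211, 3.134, -0.001]
force: [-0.4, 0.5, -1.6]
grip_width: 0.0554
```

```bash
python3 - <<'E'
from h import *
pst(); im=optics.grab_frame("wrist"); save("w16.png",cv2.convertScaleAbs(cv2.resize(im[120:330,170:345],None,fx=2.8,fy=2.8,interpolation=cv2.INTER_CUBIC),alpha=1.3))
E
```

```text
t 20.68 pos [ 0.4933 -0.1694  0.0718] yawx -172.3 z [ 0. -0. -1.] F [-0.37  0.52 -1.57] M [ 0.   -0.05  0.03] w 55.4
```

View pics/w16.png

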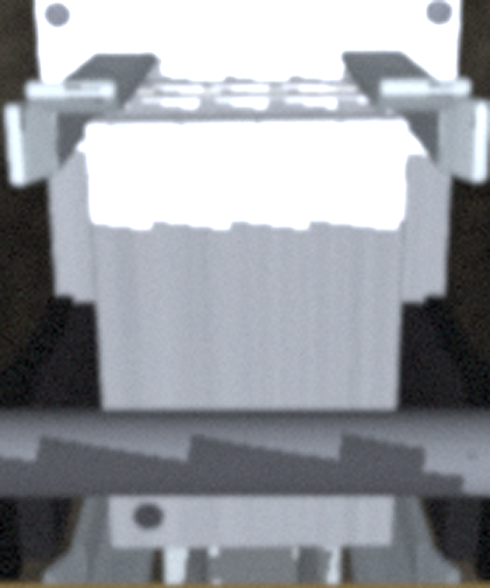

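Request:
send_rows:
  rows: [52, 0, 0, 1, 0, 0, 0, 52, 0, 0, 2, 0, 0, 0, 52, 0, 0, 3, 0, 0, 0, 52, 0, 0, 4, 0, 0, 0, 52, 0, 0, 5, 0, 0, 0, 52, 0, 0, 6, 0, 0, 0, 52, 0, 0, 7, 0, 0, 0, 52, 0, 0, 8, 0, 0, 0, 52, 0, 0, 9, 0, 0, 0]

```text
time_s: 21.85
eef_pos: [0.4931, -0.1693, 0.0625]
tool_rot: [0.211, -3.134, 0.0]
force: [0.7, -0.3, -1.2]
grip_width: 0.0553
```

```bash
python3 - <<'E'
from h import *
pst()
E
```

```text
t 21.85 pos [ 0.4931 -0.1693  0.0625] yawx -172.3 z [-0. -0. -1.] F [ 0.68 -0.25 -1.2 ] M [0.02 0.01 0.01] w 55.3
```

Request:
send_rows:
  rows: [52, 0, 0, 0.7, 0, 0, 0, 52, 0, 0, 1.4, 0, 0, 0, 52, 0, 0, 2.1, 0, 0, 0, 52, 0, 0, 2.8, 0, 0, 0, 52, 0, 0, 3.5, 0, 0, 0]

```text
time_s: 22.48
eef_pos: [0.4931, -0.1693, 0.059]
tool_rot: [0.211, -3.134, 0.0]
force: [-0.8, -0.5, -0.9]
grip_width: 0.0553
```

Request:
send_rows:
  rows: [52, 0, 0, 0.7, 0, 0, 0, 52, 0, 0, 1.4, 0, 0, 0, 52, 0, 0, 2.1, 0, 0, 0]

```text
time_s: 22.85
eef_pos: [0.4931, -0.1693, 0.0568]
tool_rot: [0.211, -3.134, 0.0]
force: [0.9, 0.0, -1.5]
grip_width: 0.0554
```

Request:
send_rows:
  rows: [52, 0, 0, 0.6, 0, 0, 0, 52, 0, 0, 1.2, 0, 0, 0, 52, 0, 0, 1.8, 0, 0, 0]

```text
time_s: 23.22
eef_pos: [0.4931, -0.1693, 0.055]
tool_rot: [0.211, -3.134, 0.0]
force: [-0.3, 0.6, -1.2]
grip_width: 0.0553
```

Request:
send_rows:
  rows: [52, 0, 0, 0.6, 0, 0, 0, 52, 0, 0, 1.2, 0, 0, 0, 52, 0, 0, 1.8, 0, 0, 0]

```text
time_s: 23.6
eef_pos: [0.4931, -0.1693, 0.054]
tool_rot: [0.211, -3.134, 0.001]
force: [-3.2, 1.3, 8.6]
grip_width: 0.0554
```

```bash
python3 - <<'E'
from h import *
s=pst(); im=optics.grab_frame("side"); save("s17.png",cv2.convertScaleAbs(cv2.resize(im[130:210,250:330],None,fx=7.4,fy=7.4,interpolation=cv2.INTER_CUBIC),alpha=1.4))
im=optics.grab_frame("wrist"); save("w17.png",cv2.convertScaleAbs(cv2.resize(im[120:330,170:345],None,fx=2.8,fy=2.8,interpolation=cv2.INTER_CUBIC),alpha=1.3)); pst()
E
```

```text
t 23.6 pos [ 0.4931 -0.1693  0.054 ] yawx -172.28 z [-0. -0. -1.] F [-3.18  1.28  8.6 ] M [ 0.62  0.79 -0.02] w 55.4
t 23.7 pos [ 0.4932 -0.1693  0.054 ] yawx -172.29 z [ 0. -0. -1.] F [-1.78  0.91  5.38] M [ 0.37  0.58 -0.02] w 55.2
```

View pics/s17.png

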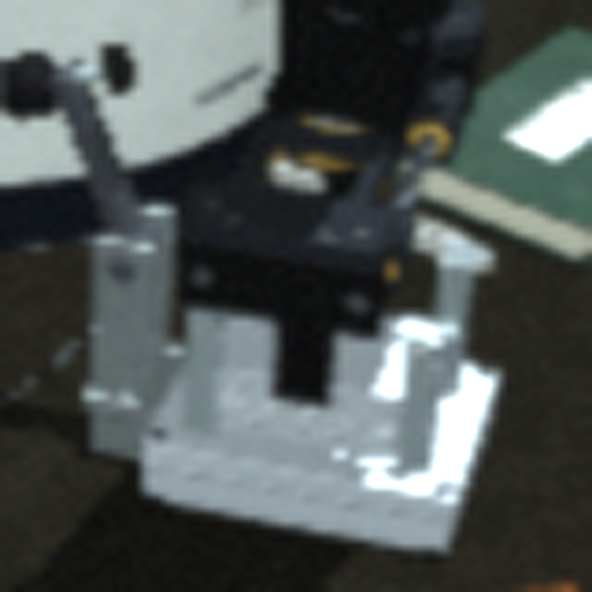

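View pics/w17.png

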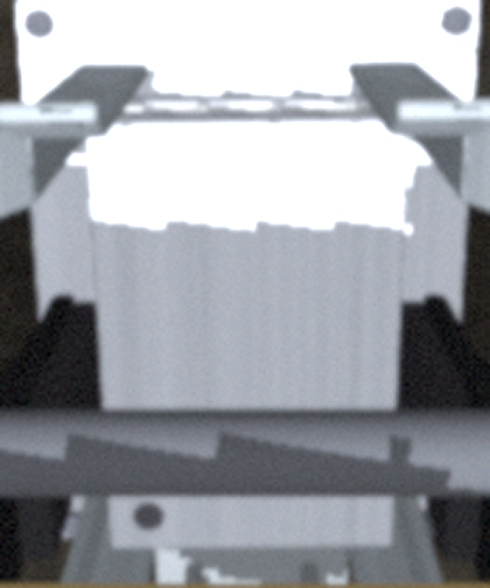

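Request:
send_rows:
  rows: [56, 0, 0, 0.3, 0, 0, 0, 58, 0, 0, 0.3, 0, 0, 0, 62, 0, 0, 0.3, 0, 0, 0, 68, 0, 0, 0.3, 0, 0, 0, 74, 0, 0, 0.3, 0, 0, 0, 74, 0, 0, 0.3, 0, 0, 0]

```text
time_s: 24.45
eef_pos: [0.4932, -0.1693, 0.0536]
tool_rot: [0.211, -3.134, 0.001]
force: [0.1, -0.2, -0.2]
grip_width: 0.0731
```

```bash
python3 - <<'E'
from h import *
s=pst(); im=optics.grab_frame("side"); save("s18.png",cv2.convertScaleAbs(cv2.resize(im[130:210,250:330],None,fx=7.4,fy=7.4,interpolation=cv2.INTER_CUBIC),alpha=1.4))
E
```

```text
t 24.45 pos [ 0.4932 -0.1693  0.0536] yawx -172.29 z [ 0. -0. -1.] F [ 0.13 -0.17 -0.24] M [ 0.01 -0.   -0.03] w 73.1
```

View pics/s18.png

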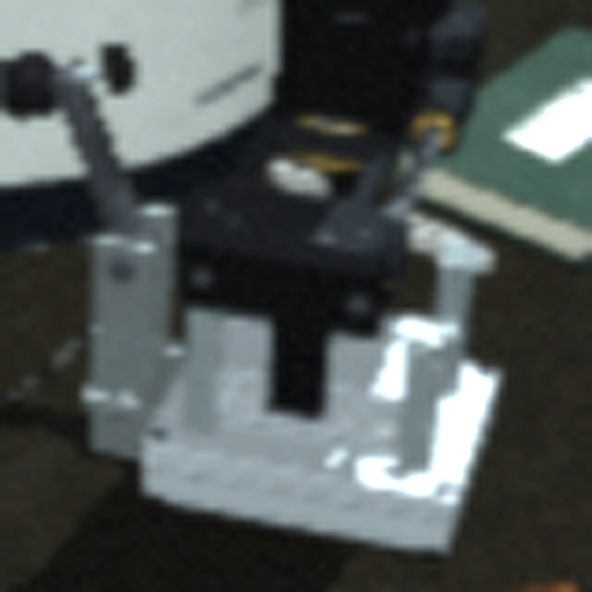

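Request:
send_rows:
  rows: [74, 0, 0, -10, 0, 0, 0, 74, 0, 0, -40, 0, 0, 0, 74, 0, 0, -100, 0, 0, 0, 74, 0, 0, -160, 0, 0, 0, 74, 0, 0, -207, 0, 0, 0, 74, 0, 0, -207, 0, 0, 0]

```text
time_s: 25.25
eef_pos: [0.4953, -0.1697, 0.2661]
tool_rot: [-0.211, 3.124, -0.004]
force: [-0.1, -0.2, -1.6]
grip_width: 0.0741
```

```bash
python3 - <<'E'
from fit import *
s=pst(); s=bot.observe(); im=optics.grab_frame("wrist"); save("w19.png",im); np.save("w19.npy",np.r_[s["eef_pos"],s["tool_rot"]])
plan([.6466,-.1477,.26],tool(98))
c=load("w1.npy")
for n,p,z in [("knob end",(257,238),.15),("centri edge",(190,240),.15),("ce",(190,240),.2),("ce",(165,185),.15),("arm foot",(256,196),.15)]: print(n,z,atz(c,p,z).round(3))
E
```

```text
t 25.25 pos [ 0.4953 -0.1697  0.2661] yawx -172.26 z [ 0.011 -0.002 -1.   ] F [-0.12 -0.18 -1.6 ] M [ 0.    0.06 -0.01] w 74.1
shift [-154.4    0.8    3.9] turn [ 0.18  0.28 89.71] rows 8.4
knob end 0.15 [ 0.624 -0.148  0.15 ]
centri edge 0.15 [ 0.633 -0.211  0.15 ]
ce 0.2 [ 0.609 -0.203  0.2  ]
ce 0.15 [ 0.581 -0.237  0.15 ]
arm foot 0.15 [ 0.582 -0.154  0.15 ]
```

View pics/w19.png

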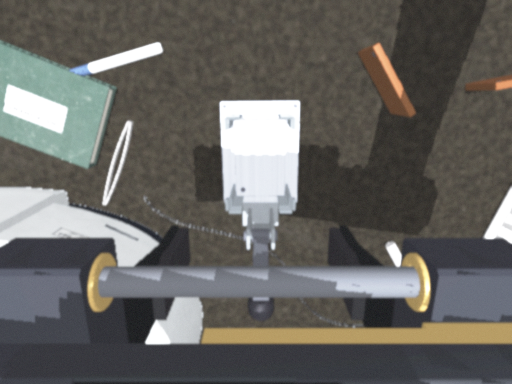

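Request:
send_rows:
  rows: [40, -154, 1, 0, 0, 0, 89.7, 10, -154, 1, 0, 0, 0, 89.7, 0, -154, 1, 0, 0, 0, 89.7, 0, -154, 1, 0, 0, 0, 89.7, 0, -154, 1, 0, 0, 0, 89.7, 0, -154, 1, 0, 0, 0, 89.7, 0, -154, 1, 0, 0, 0, 89.7, 0, -154, 1, 0, 0, 0, 89.7, 0, -154, 1, 0, 0, 0, 89.7, 0, -154, 1, 0, 0, 0, 89.7]

```text
time_s: 26.55
eef_pos: [0.6455, -0.1474, 0.2622]
tool_rot: [2.059, 2.371, 0.002]
force: [-0.2, 0.1, 0.3]
grip_width: 0.0004
```

```bash
python3 - <<'E'
from fit import *
s=pst(); print(s["joints"].round(2)); im=optics.grab_frame("side"); save("s20.png",cv2.convertScaleAbs(cv2.resize(im[70:210,200:340],None,fx=4.2,fy=4.2,interpolation=cv2.INTER_CUBIC),alpha=1.3))
plan([.6466,-.1477,.147],tool(98))
c=cam("side"); print((proj(c,[[.6466,-.1477,.147],s["eef_pos"]])-[200,70])*4.2)
E
```

```text
t 26.55 pos [ 0.6455 -0.1474  0.2622] yawx 98.05 z [ 0.002  0.    -1.   ] F [-0.17  0.12  0.35] M [-0.11  0.    0.  ] w 0.4
[ 0.02  0.43  0.17 -0.   -1.31 -3.02]
shift [ -0.3   0.7 115.5] turn [0.15 0.02 0.07] rows 1.8
[[176.41559645 299.40850398]
 [176.43767084 143.86568533]]
```

View pics/s20.png

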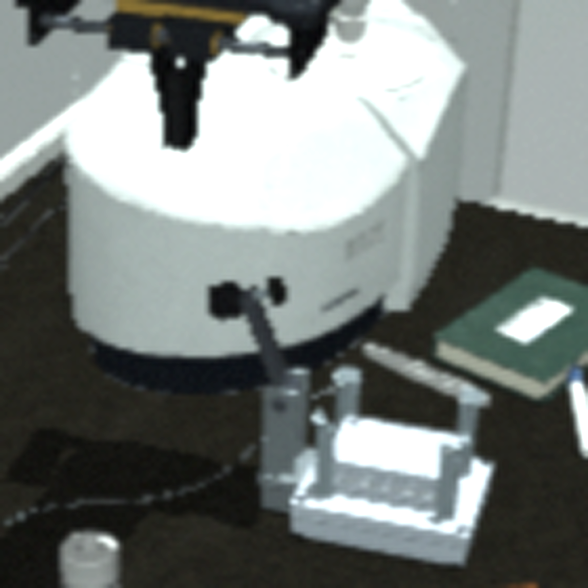

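Request:
send_rows:
  rows: [0, 0, 0.7, 30, 0.1, 0, 0, 0, 0, 0.7, 60, 0.1, 0, 0, 0, 0, 0.7, 85, 0.1, 0, 0, 0, 0, 0.7, 105, 0.1, 0, 0, 0, 0, 0.7, 115, 0.1, 0, 0, 0, 0, 0.7, 115, 0.1, 0, 0]

```text
time_s: 27.35
eef_pos: [0.6462, -0.1474, 0.1467]
tool_rot: [-2.059, -2.372, 0.001]
force: [-0.4, 0.8, 0.3]
grip_width: 0.0004
```

```bash
python3 - <<'E'
from fit import *
s=pst(); im=optics.grab_frame("side"); save("s21.png",cv2.convertScaleAbs(cv2.resize(im[70:210,200:340],None,fx=4.2,fy=4.2,interpolation=cv2.INTER_CUBIC),alpha=1.3))
M=R.from_rotvec(s["tool_rot"]).as_matrix(); print((M.T@[-.99,-.137,0]).round(3))
E
```

```text
t 27.35 pos [ 0.6462 -0.1474  0.1467] yawx 98.1 z [-0.001 -0.    -1.   ] F [-0.38  0.79  0.27] M [-0.11  0.05 -0.01] w 0.4
[ 0.004 -0.999  0.001]
```

View pics/s21.png

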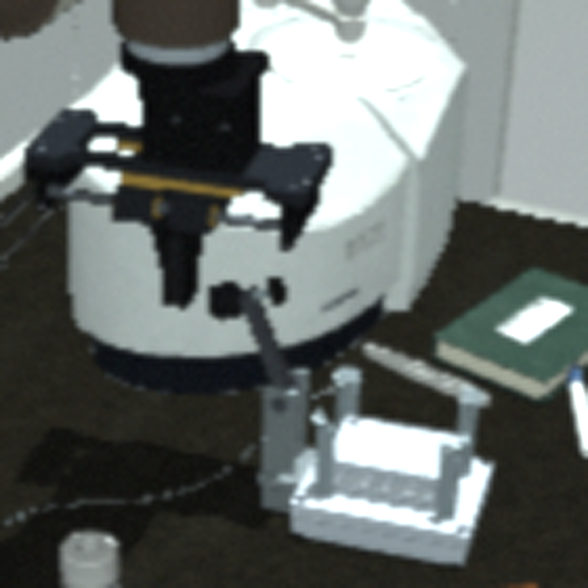

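Request:
send_rows:
  rows: [0, 0, -8, 0, 0, 0, 0, 0, 0, -16, 0, 0, 0, 0, 0, 0, -23, 0, 0, 0, 0, 0, 0, -30, 0, 0, 0, 0, 0, 0, -37, 0, 0, 0, 0]

```text
time_s: 28.02
eef_pos: [0.6139, -0.1528, 0.1514]
tool_rot: [2.05, 2.366, 0.011]
force: [4.3, 1.7, 3.9]
grip_width: 0.0006
```

```bash
python3 - <<'E'
from fit import *
s=pst(); im=optics.grab_frame("side"); save("s22.png",cv2.convertScaleAbs(cv2.resize(im[70:210,200:340],None,fx=4.2,fy=4.2,interpolation=cv2.INTER_CUBIC),alpha=1.3))
E
```

```text
t 28.02 pos [ 0.6139 -0.1528  0.1514] yawx 98.18 z [ 0.013 -0.002 -1.   ] F [4.28 1.67 3.91] M [ 0.05 -1.22 -0.02] w 0.6
```

View pics/s22.png

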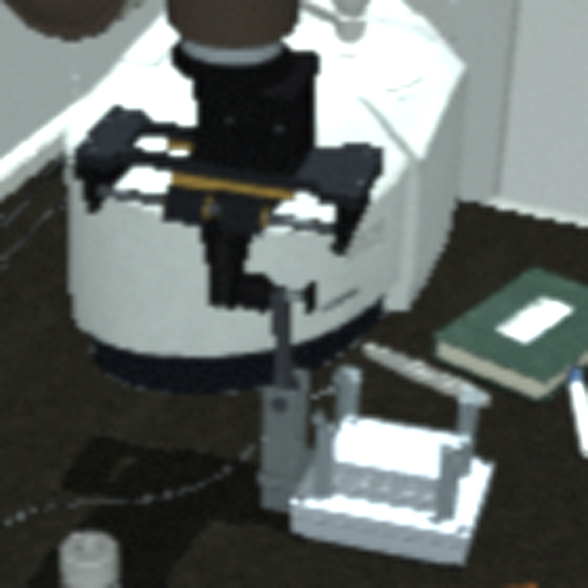

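Request:
send_rows:
  rows: [0, 0, -7, 1, 0, 0, 0, 0, 0, -14, 1, 0, 0, 0, 0, 0, -21, 1, 0, 0, 0, 0, 0, -28, 1, 0, 0, 0, 0, 0, -35, 1, 0, 0, 0, 0, 0, -42, 1, 0, 0, 0]

```text
time_s: 28.82
eef_pos: [0.5687, -0.1589, 0.1484]
tool_rot: [2.055, 2.369, 0.005]
force: [1.9, 0.2, -0.4]
grip_width: 0.0006
```

```bash
python3 - <<'E'
from fit import *
s=pst(); im=optics.grab_frame("side"); save("s23.png",cv2.convertScaleAbs(cv2.resize(im[70:210,200:340],None,fx=4.2,fy=4.2,interpolation=cv2.INTER_CUBIC),alpha=1.3))
E
```

```text
t 28.82 pos [ 0.5687 -0.1589  0.1484] yawx 98.11 z [ 0.006 -0.001 -1.   ] F [ 1.88  0.16 -0.4 ] M [-0.09 -0.46 -0.01] w 0.6
```

View pics/s23.png

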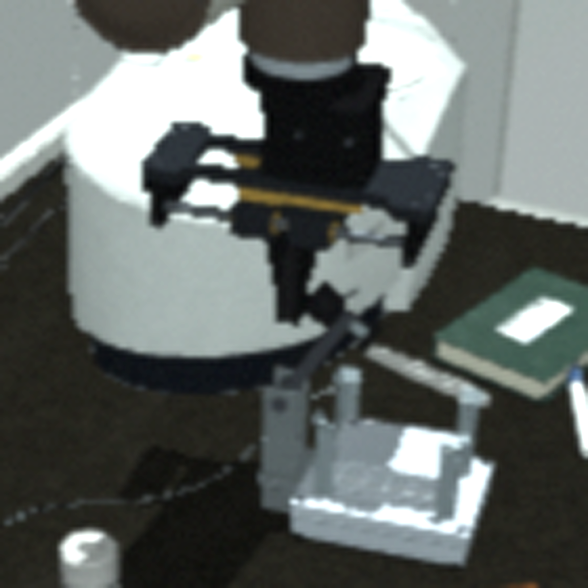

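Request:
send_rows:
  rows: [0, 0, 6, -5, 0, 0, 0, 0, 0, 10, -40, 0, 0, 0, 0, 0, 10, -90, 0, 0, 0, 0, 0, 10, -130, 0, 0, 0, 0, 0, 10, -130, 0, 0, 0, 0, 0, 10, -130, 0, 0, 0, 0, 0, 10, -130, 0, 0, 0, 0, 0, 10, -130, 0, 0, 0, 0, 0, 10, -130, 0, 0, 0, 0, 0, 10, -130, 0, 0, 0, 0, 0, 10, -130, 0, 0, 0, 0, 0, 10, -130, 0, 0, 0]

```text
time_s: 30.38
eef_pos: [0.5768, -0.1574, 0.2785]
tool_rot: [2.057, 2.37, 0.004]
force: [-0.3, -0.1, -0.4]
grip_width: 0.0004
```

Request:
send_rows:
  rows: [0, 0, 0, 0, 0, 0, 0, 0, 0, 0, 0, 0, 0, 0, 0, 0, 0, 0, 0, 0, 0, 0, 0, 0, 0, 0, 0, 0, 0, 0, 0, 0, 0, 0, 0, 0, 0, 0, 0, 0, 0, 0, 0, 0, 0, 0, 0, 0, 0, 0, 0, 0, 0, 0, 0, 0, 0, 0, 0, 0, 0, 0, 0, 0, 0, 0, 0, 0, 0, 0, 0, 0, 0, 0, 0, 0, 0, 0, 0, 0, 0, 0, 0, 0]

```text
time_s: 31.88
eef_pos: [0.5768, -0.1574, 0.2785]
tool_rot: [2.057, 2.37, 0.004]
force: [-0.5, 0.6, -0.2]
grip_width: 0.0005
```

```bash
python3 - <<'E'
from fit import *
s=pst(); im=optics.grab_frame("side"); save("s24f.png",im); save("s24.png",cv2.convertScaleAbs(cv2.resize(im[110:210,240:340],None,fx=5.8,fy=5.8,interpolation=cv2.INTER_CUBIC),alpha=1.3))
E
```

```text
t 31.88 pos [ 0.5768 -0.1574  0.2785] yawx 98.09 z [ 0.005 -0.    -1.   ] F [-0.51  0.58 -0.23] M [-0.11  0.03  0.  ] w 0.5
```

View pics/s24.png

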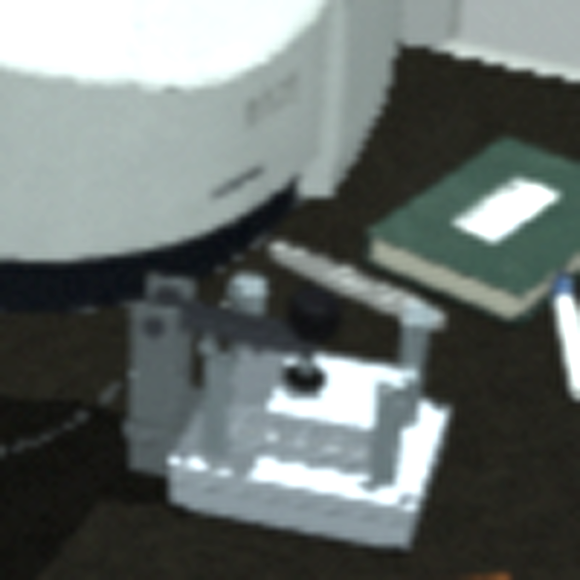

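View pics/s24f.png

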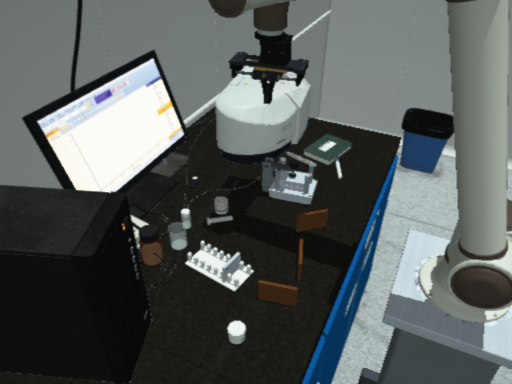

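Request:
send_rows:
  rows: [0, 0, 0, 0, 0, 0, 0, 0, 0, 0, 0, 0, 0, 0, 0, 0, 0, 0, 0, 0, 0, 0, 0, 0, 0, 0, 0, 0, 0, 0, 0, 0, 0, 0, 0, 0, 0, 0, 0, 0, 0, 0]

```text
time_s: 32.67
eef_pos: [0.5768, -0.1574, 0.2784]
tool_rot: [2.057, 2.37, 0.004]
force: [0.8, -0.4, 1.2]
grip_width: 0.0007
```

```bash
python3 - <<'E'
from fit import *
im=optics.grab_frame("side"); a=cv2.imread("pics/s24f.png"); d=cv2.absdiff(im,a)[120:210,240:340].max(2); print("max diff",d.max(),(d>30).sum(),(d>15).sum())
r=finder.tip_of("side","hold_foot"); print(r[:1])
print(job.finish_job())
E
```

```text
max diff 6 0 0
[{'pixel': [286.4, 176.7], 'conf': 0.7}]
the job is handed in; nothing more can be done
None
```

The large plate is on the pile in the press with the hold-down arm resting on it, and I handed the job in at about 32.8 s.

**What I did:**
- **Laying it flat:** I took the plate out of the rack and leaned it about 35° on its lower edge on the bench. It then slid off the lower finger and settled flat.
- **Gripping and lowering:** I gripped it by its two long edges and lowered it between the guides, at about 5 mm/s near the end. I felt contact at about 8.6 N, with the plate's underside about 51 mm above the bench. That matches my picture estimate of the pile's top, 50 mm.
- **Letting go and closing:** I let the plate go there, lifted clear and pushed the arm over by its knob. The last force I read during that push was about 6 N.

**Last checks:**
- The side picture shows the arm's foot on the plate and the plate between the guides. The small plate is still in the rack.
- A second picture 0.8 s later showed no change around the press. The gripper was well clear, at about 0.28 m.

**What went wrong or disagreed:**
- My first attempt to tilt the plate outward ran into joint limits. I tilted it toward the robot instead and nothing was touched.
- The camera views disagreed by 2–3 mm on where the press's middle is along its length. I went by the guides as seen close up.
- At contact there was a small sideways force of about 3 N, so one edge probably touched first. It was gone once I released.
- I did not measure the hold-down arm's resting angle or where its foot sits, only looked at them in the picture.

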